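# Fish a bat pin out of a deep pocket with sprung tongs and press it into the banding wheel

### The job

Take the sprung tongs from their stand, reach down into the pocket of the terracotta block that holds the flanged brass bat pin, squeeze the tongs to grip it, draw it out and push it into the empty hole of the crossbar on the banding wheel until its flange is fully home, bearing down with about 20 N at the end. Never let the press reach 30 N, and never touch it with the gripper itself. Then hang the tongs back upright in their stand and release them, leaving the plain plug in its pocket and everything else on the bench where it is.

Things in the scene. Friction and masses are not known exactly. Their poses are not given: they have to be found in the camera images.
- tongs_grip (a point): Grip centre of the steel sprung tongs, upright in the stand, jaws down. z up the tongs, y the line along which the two legs close. Flat upright grip faces 20 mm wide (x), from 40 mm below to 20 mm above this point, 52 mm apart over the outside when open, 34 mm fully squeezed. The head between the legs ends 20 mm above this point. Jaw tips 110 mm, shoulders' underside 44 mm below.
- stand_mouth (a point): Centre of the top of the wooden tongs stand, a fixed block 80 x 80 mm on a 90 mm square foot, its top 90 mm above the bench. A well 22 mm (x) by 42 mm (y) goes down to 8 mm above the bench; the tongs hang in it with their shoulders on this top, their y axis along this y axis.
- block_top (a point): Centre of the top of the fixed terracotta parts block, 124 (x) by 74 (y), 100 mm high. Two pockets, 28 mm along x, 42 mm along y, centred 28 mm to either side along x, 80 mm deep, each with a 14 mm hole, 10 mm deep, in its floor that locates what stands there. Tongs lowered with their y along this y rest with the shoulders on this top, tips 66 mm down: right for the pin's stud.
- pin_mid (a point): Middle (half-way up) of the brass bat pin, upright in one of the two pockets, 72 mm below the block's top. 36 mm high; from below: shank 12 mm diameter, 16 mm long, with tapered foot; flange 20 mm diameter, 4 mm thick; stud 14 mm diameter, 16 mm long. z up towards the stud. The point is in the middle of the flange's thickness. About 45 g.
- hole (a point): Centre of the mouth of the empty hole in the steel crossbar, level with the bar's top, 75 mm above the bench; x along the bar, z up. 13.5 mm wide along the bar; across it two dark sprung cheeks 10.5 mm apart, from 2 mm below the top, grip the pin's shank: push it in against 4 to 8 N of friction; it does not drop in. Home, the flange lies on the bar and pin_mid is 2 mm above this point.
- plug: Plain brass plug without a flange, 30 mm high (foot 12 mm diameter and 14 mm long, head 21 mm diameter and 16 mm long), in the other pocket. Origin at its foot. To be left alone.
- jaw_l: The tongs' leg with its jaw on their +y side; origin on the tongs' axis, 44 mm below tongs_grip. The spring pushes back on each grip face with 3 N at the start of the squeeze, about 5.6 N when the jaws meet the pin's stud, 6.8 N fully squeezed; grip beyond that bears on the pin.
- jaw_r: The tongs' leg with its jaw on their -y side; origin and spring as jaw_l. Under the press the pin can slide up a little between the jaws (and the tongs in the gripper) until the tips bear on its flange; the press rises by about 4 N per mm.
- tongs: The tongs as a whole, 120 g; origin on their axis, level with the underside of the cross shoulders (36 mm along x, 52 mm over all along y when open, 4 mm thick), 44 mm below tongs_grip, same axes. Hanging in the stand the shoulders rest on its top. Squeezed lightly to 48 or 49 mm over the grip faces they can be carried with the jaws still open.
- pin: The bat pin; origin at the centre of its foot, 18 mm below pin_mid, z up.
- saucer0: Clay saucer, 124 mm diameter, 23 mm high, bystander.
- saucer1: Clay saucer, the same, bystander.
- saucer2: Clay saucer, the same, bystander.
- rib: Wooden potter's rib, 95 x 45 x 6 mm, lying on the bench, bystander.
- brush: Brush lying on the bench, bystander.
- weight: Small steel weight, 44 mm diameter, 30 mm high, bystander.
- tongs_tip (a point): Point between the tongs' two jaw tips, level with their ends. Jaws 14 mm wide (x), 4 mm thick; open they are 26 mm apart, 34 mm over the outside. Two upright ridges in each jaw centre a round stud. Both jaws move in parallel: 1 mm less over the grip faces is 1 mm less between the jaws. With the pin's stud held, the grip faces are about 40 mm apart.
- crossbar: The fixed steel crossbar, 200 x 44 mm, 20 mm thick, on the banding wheel (aluminium disc of 240 mm diameter, its top 55 mm above the bench). Its other end already has such a pin, fixed. Origin on the bench under the wheel's centre, x along the bar; the empty hole is at x = -75 mm.
Not all that is in view belongs to the job. What is shaped like the part that bears block_top but blue is not meant.

How it is judged (in metres and radians):
On the way, in this order (a step that is already met when the one before it is completed fails the run):
1. the pin is held between the jaws of the tongs, drawn clear of the block (z of pin_mid in the frame of block_top above 0.02 m and contact force between pin and jaw_l above 0.5 N and contact force between pin and jaw_r above 0.5 N), for 0.2 s.
2. the pin is in the hole, flange home, pressed down on the crossbar (more than 13 N there) with the tongs (horizontal distance between pin_mid and hole below 0.0025 m and z of pin_mid in the frame of hole below 0.0035 m and contact force between pin and crossbar above 13 N), for 0.2 s.
At the end, for the whole second after the job is handed in: The pin stands in the empty hole of the crossbar with its flange home (within 1.5 mm in height, 2.5 mm sideways, under 0.1 rad of tilt) and at rest; the tongs hang upright in their stand again (within 9 mm sideways, 4 mm in height, 0.1 rad of tilt), at rest and released (horizontal distance between pin_mid and hole below 0.0025 m and z of pin_mid in the frame of hole below 0.0035 m and angle between each of pin, tongs's own z axis and vertical below 0.1 rad and horizontal distance between tongs and stand_mouth below 0.009 m and z of tongs in the frame of stand_mouth between -0.004 and 0.004 m and linear speed of each of tongs, pin below 0.02 m/s); the robot touches nothing.
It fails at once if the pin is pressed on the crossbar with more than 30 N (contact force between pin and crossbar above 30 N).
It fails at once if the gripper touches the pin (contact force between any of the fingers, the arm and pin above 0.3 N).
It fails at once if the plain plug is disturbed (distance of plug from where it was at the start of the episode above 0.015 m).
It fails at once if a bystander is moved by more than 25 mm (distance of any of saucer0, saucer1, saucer2, rib, brush, weight from where it was at the start of the episode above 0.025 m).
It also fails if it takes over 72 s, if anything falls off the work surface, if the arm or the gripper's body presses on something with over 40 N, if the wrist force passes 120 N, or if a joint passes its speed limit or range.

### The arm

A 6-joint arm with a two-finger parallel gripper is mounted at the origin on the work surface. World frame = base frame: x ahead of the robot, y to its left, z up, the work surface at z = 0. Lengths are in mm, angles in rad, forces in N, time in s.
With the tool pointing down it reaches from about 300 to 775 mm from the base axis. Payload 14.6 kg.
Tool frame: the origin (TCP) lies between the finger pads; the fingertips stand 8 mm ahead of it and the grasp point (between the pads) lies 11 mm behind it; x points along the fingers, y is the direction in which the jaws open and shut, and the axes are right-handed (so a half turn about x gives the same grasp; the last joint's range is limited). The gripper opens to 94 mm and grips with 3 to 60 N. Pads are 16 mm wide; open, the fingers measure 119 mm over their backs; the gripper's body (75 mm by 177 mm) begins 78 mm behind the grasp point.
Start: joints at [-0.067, 0.3, 1.521, -0, 1.321, -0.067], TCP at [549.99, -0.002, 213.446] pointing down, gripper open.
Joint ranges: [-3.03, 3.03], [-0.79, 2.21], [0.23, 2.52], [-1.04, 4.18], [0, 3.07], [-2.55, 2.55]. Speed limits (rad/s): [2.22, 2.22, 2.57, 3.14, 3.14, 3.14].

### API

Orientations are given as [roll, pitch, yaw] about the fixed x, y, z axes, in that order (R = Rz(yaw) Ry(pitch) Rx(roll)).
In Python, from cell import telemetry, camera, calibration, order gives the robot as it stands.
- The arm moves only by the shell command python3 -m handwheel 'ROWS' [FORCE]. ROWS is JSON, a list of rows, each a list of 7 numbers: the turn, a rotation vector about the tool's x, y, z as a fraction of full scale, then the shift along the tool's x, y, z as a fraction of full scale, then the opening, from 0 (shut) to 1 (fully open). A call has 1 to 12 rows; each row is the pose to reach, as a shift and turn from the pose measured when the call began, along the tool's axes at that moment, turning the shorter way round; what a row does not reach only later rows make up. Full scale, the value 1, is 300 mm for a shift and pi rad for a turn. A row lasts 1/8 s, in which the tool goes at most 62.5 mm and 10.7 degrees, less where a joint would pass 70% of its speed; a pose out of reach is approached as far as the arm can. A call with a number of a shift or a turn outside -1 to 1 is refused whole. A call with a gripper value outside its range is refused whole. The fingers move at their own pace and stop on an object; FORCE is the grip in N (left out, the last holds). Time passes only in rows, so rows that repeat a pose let the fingers close. It gives the time, the measured TCP pose, the force and the opening at its end, in the units of the state.
- telemetry.read_state(): the state, without advancing time (a new reading comes with each control period).
- camera(name): name is "scene" or "side" or "wrist"; returns the picture (384x512x3 uint8, red, green, blue); there is no depth.
- calibration(name): a dict with "fov_y" (degrees; the focal length in pixels is half the picture's height over the tangent of half this angle, whatever the lens; pixels are square), "cx", "cy" (the principal point, pixels), "position" and "attitude" of the camera in the world. Camera axes: x right, y down, z forward; pixel columns grow to the right and rows downward; lengths in mm; the calibration is good to about 2 mm. A picture is of the moment at which its call begins: read the wrist's pose just before it. calibration takes no time and is no camera call; for the wrist camera it gives the pose at the moment of the call.
- order.sign_off(): hands the job in, once; it reports no verdict.
The state is a dict: "clock": time; "joints": joint angles; "qd": joint speeds; "effort": joint torques, N m; "eef_pos": TCP position; "eef_rot": TCP orientation; "wrist_force": force on the tool from outside, world axes, zero at the start; "moment": the same for the moment, N m; "finger_gap": finger opening in mm.
Only numpy, scipy, OpenCV 4.12 (cv2) and the standard library are available. Lean on these libraries where they do the work, as an engineer would, in place of code of your own. Each camera call takes 0.05 s, during which the arm holds its last target.

## Working session

There is one attempt and no reset: what is moved stays moved. The work goes in short steps, Python scripts to look and compute and a shell command to move; the robot and the scene stay as the last step left them, time stands still between calls to the robot, and variables do not carry over. Pictures are saved under pics/ and viewed, and the job is handed in when it is done.

```bash
mkdir -p pics; ls; python3 - <<'E'
from cell import telemetry, camera, calibration
import cv2
print(telemetry.read_state())
for n in ("scene","side","wrist"):
    print(n,calibration(n))
    cv2.imwrite(f"pics/{n}0.png",camera(n)[:,:,::-1])
E
```

```text
pics
{'clock': 0.0, 'joints': array([-6.66071723e-02,  3.00489745e-01,  1.52157633e+00, -1.90959414e-05,
        1.32071055e+00, -6.66156807e-02]), 'qd': array([-0.00090096, -0.0006011 ,  0.00156702,  0.00152815,  0.00025519,
       -0.00012971]), 'effort': array([-1.53750298e-03, -5.31805658e+01, -3.52735734e+01,  7.07558286e-02,
        2.43994006e-02, -4.79655944e-05]), 'eef_pos': array([5.49744803e+02, 5.27494368e-03, 2.12878114e+02]), 'eef_rot': array([-1.62179096,  1.56961222,  3.09061126]), 'wrist_force': array([ 0.72826612, -0.50628954,  0.59311588]), 'moment': array([-0.00034665, -0.00396659, -0.02296324]), 'finger_gap': 94.1283733451215}
scene {'fov_y': 42.64222988169584, 'cx': 246.79979745632127, 'cy': 193.86563385657337, 'position': array([1218.79670793, -144.12759578, 1268.83064491]), 'attitude': array([-2.59693778, -0.00474697,  1.46458497])}
side {'fov_y': 44.233652340148524, 'cx': 255.36135186120393, 'cy': 173.99000117588616, 'position': array([ 203.4748006 , -934.81759957,  996.46811104]), 'attitude': array([-2.33885454,  0.00640585, -0.38979465])}
wrist {'fov_y': 68.47507479531265, 'cx': 255.60219553041426, 'cy': 186.4040573963883, 'position': array([550.55759278,  67.50920789, 383.74191582]), 'attitude': array([ 2.90356806e+00,  2.14360866e-03, -2.46880040e-04])}
```

View pics/scene0.png

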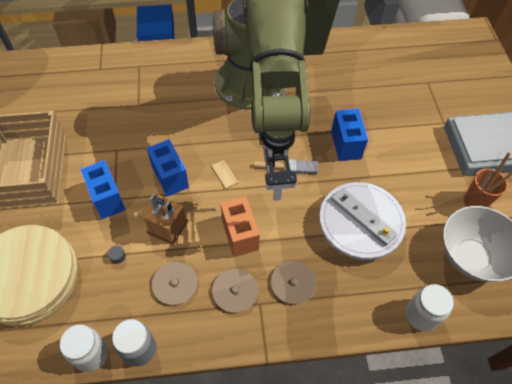

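View pics/side0.png

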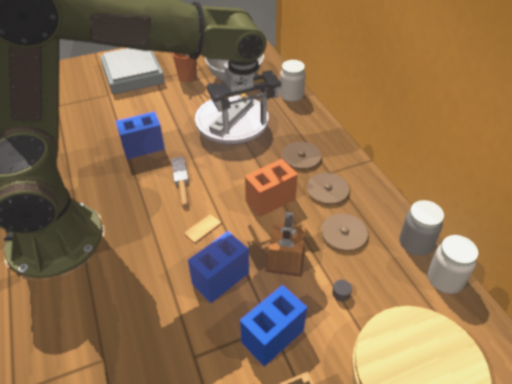

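View pics/wrist0.png

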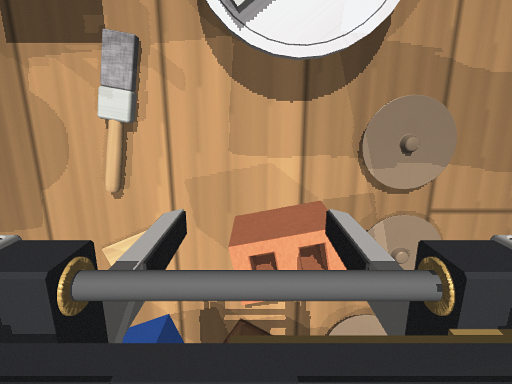

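```bash
python3 - <<'E'
import cv2
a=cv2.imread("pics/scene0.png");b=cv2.imread("pics/side0.png")
def c(im,x0,y0,x1,y1,s,n): cv2.imwrite(n,cv2.resize(im[y0:y1,x0:x1],None,fx=s,fy=s,interpolation=cv2.INTER_CUBIC))
c(a,130,180,270,270,5.5,"pics/c1.png")
c(a,310,175,420,265,6,"pics/c2.png")
c(b,230,150,330,290,4.2,"pics/c3.png")
c(b,185,85,285,150,7,"pics/c4.png")
E
```

```text
(no output)
```

View pics/c1.png

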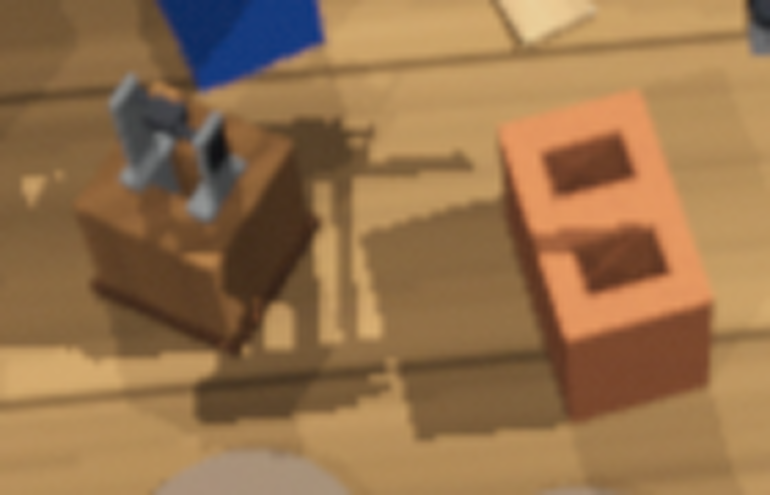

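View pics/c2.png

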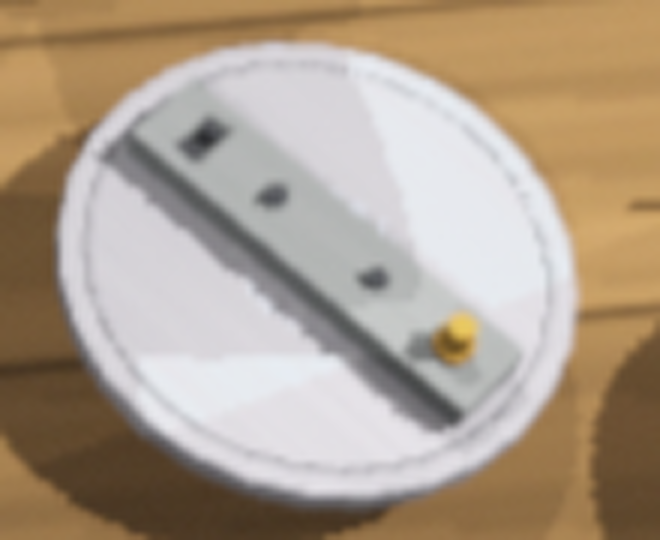

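View pics/c3.png

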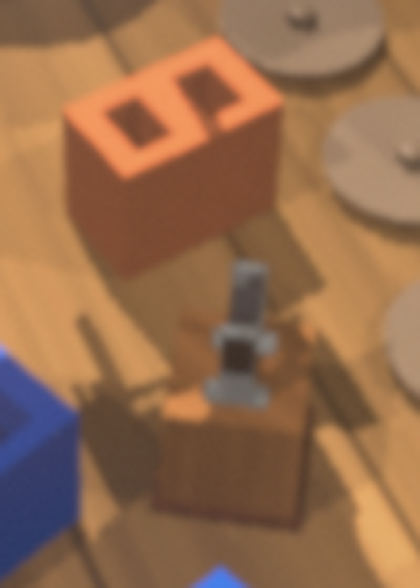

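View pics/c4.png

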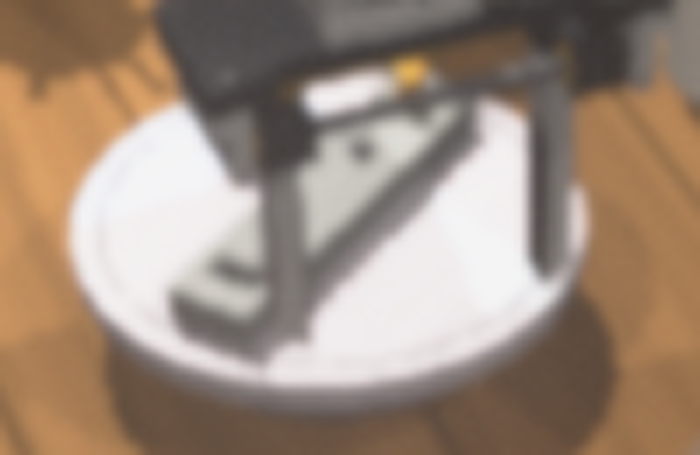

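```bash
cat > h.py <<'E'
import numpy as np, cv2
from scipy.spatial.transform import Rotation as R
from cell import telemetry, camera, calibration
def ray(cal,u,v):
    f=192/np.tan(np.radians(cal['fov_y']/2))
    d=R.from_euler('xyz',cal['attitude']).apply([(u-cal['cx'])/f,(v-cal['cy'])/f,1])
    return np.array(cal['position'],float),d
def onz(cal,u,v,z):
    p,d=ray(cal,u,v); return p+d*(z-p[2])/d[2]
def proj(cal,P):
    f=192/np.tan(np.radians(cal['fov_y']/2))
    q=R.from_euler('xyz',cal['attitude']).inv().apply(np.array(P)-cal['position'])
    return cal['cx']+f*q[...,0]/q[...,2],cal['cy']+f*q[...,1]/q[...,2]
def crop(im,x0,y0,x1,y1,s,n): cv2.imwrite(n,cv2.resize(im[y0:y1,x0:x1,::-1],None,fx=s,fy=s,interpolation=cv2.INTER_CUBIC))
def st():
    s=telemetry.read_state(); T=R.from_euler('xyz',s['eef_rot']).as_matrix()
    print('t',round(s['clock'],2),'pos',s['eef_pos'].round(1),'gap',round(s['finger_gap'],1),'F',s['wrist_force'].round(1)); print('tool axes cols\n',T.round(3)); return s,T
E
python3 - <<'E'
from h import *
c=calibration('scene');s=calibration('side')
def S(pts,z):
    w=[onz(c,130+x/5.5,180+y/5.5,z) for x,y in pts]; return np.array(w)
b=S([(499,130),(638,90),(712,300),(575,338)],100);print('block scene',b.round(0).tolist(),b.mean(0),[np.linalg.norm(b[i]-b[i-1]) for i in range(4)])
w=np.array([onz(s,230+x/4.2,150+y/4.2,100) for x,y in [(65,108),(215,37),(282,103),(127,180)]]);print('block side',w.round(0).tolist(),w.mean(0))
t=S([(165,92),(296,150),(222,262),(78,203)],90);print('stand',t.round(0).tolist(),t[[1,3]].mean(0))
h=onz(c,310+205/6,175+138/6,75);p=onz(c,310+455/6,175+355/6,75);print('hole',h,'pin2',p, np.linalg.norm(h-p))
print('grip-ish faces z154', onz(c,130+130/5.5,180+80/5.5,154),onz(c,130+212/5.5,180+120/5.5,154))
st()
cc=calibration('wrist');print(cc)
E
```

```text
block scene [[539.0, -138.0, 100.0], [523.0, -67.0, 100.0], [644.0, -44.0, 100.0], [657.0, -111.0, 100.0]] [590.83100091 -89.81038929 100.        ] [np.float64(121.1176457969861), np.float64(73.19619825071824), np.float64(122.94845563326828), np.float64(68.7175098555862)]
block side [[523.0, -70.0, 100.0], [642.0, -45.0, 100.0], [655.0, -120.0, 100.0], [536.0, -145.0, 100.0]] [588.93738585 -95.04985883 100.        ]
stand [[494.0, -305.0, 90.0], [534.0, -240.0, 90.0], [594.0, -278.0, 90.0], [553.0, -348.0, 90.0]] [ 543.86885552 -294.20253613   90.        ]
hole [542.2419234  210.44113314  75.        ] pin2 [665.94949507 299.06366776  75.        ] 152.17594071219114
grip-ish faces z154 [ 524.49357923 -312.5742373   154.        ] [ 550.89548013 -273.92502284  154.        ]
t 0.15 pos [549.8  -0.  213. ] gap 94.2 F [-0.3 -0.  -0.8]
tool axes cols
 [[-0.001  1.    -0.   ]
 [ 0.    -0.    -1.   ]
 [-1.    -0.001 -0.   ]]
{'fov_y': 68.47507479531265, 'cx': 255.60219553041426, 'cy': 186.4040573963883, 'position': array([550.56687369,  67.50863783, 383.8201131 ]), 'attitude': array([ 2.90355768e+00,  1.97990813e-03, -2.47067111e-04])}
```

```bash
python3 -m handwheel '[[0,0,0,0,0.067,0.267,1],[0,0,0,0,0.13,0.52,1],[0,0,0,0,0.13,0.52,1],[0,0,0,0,0.13,0.52,1]]'; python3 - <<'E'
from h import *
import pickle
s,T=st(); c=calibration('wrist'); im=camera('wrist'); pickle.dump((c,im),open('w1.pkl','wb'))
crop(im,0,0,512,384,1.5,'pics/w1.png')
crop(im,150,150,370,270,3.6,'pics/w1c.png')
E
```

```text
clock: 0.65
eef_pos: [588.7, -158.1, 212.1]
eef_rot: [-1.725, 1.569, 2.984]
wrist_force: [0.1, 0.3, -0.0]
finger_gap: 93.9
t 0.65 pos [ 588.7 -158.1  212.1] gap 93.9 F [ 0.1  0.3 -0. ]
tool axes cols
 [[-0.002  1.    -0.003]
 [ 0.    -0.003 -1.   ]
 [-1.    -0.002 -0.   ]]
```

View pics/w1.png

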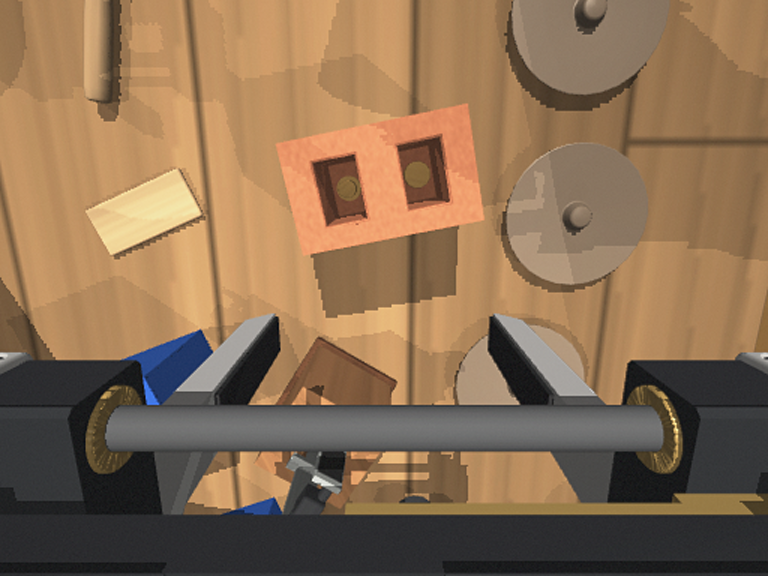

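View pics/w1c.png

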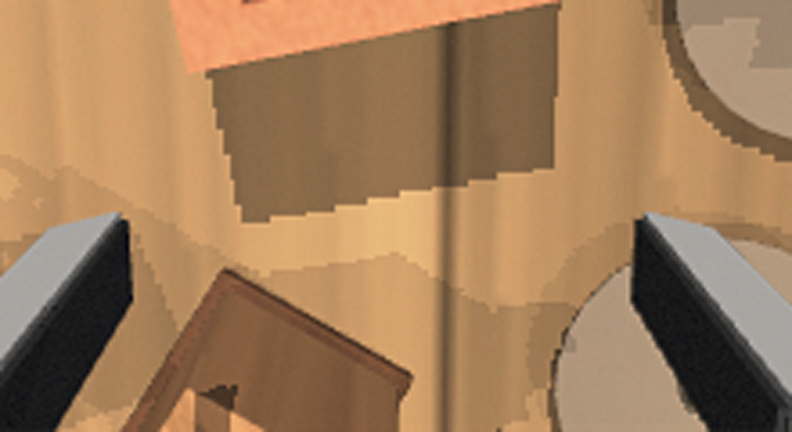

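```bash
python3 - <<'E'
from h import *
import pickle
c,im=pickle.load(open('w1.pkl','rb'))
crop(im,180,60,330,175,5.2,'pics/w1d.png')
hsv=cv2.cvtColor(im,cv2.COLOR_RGB2HSV)
m=((hsv[...,0]<14)&(hsv[...,1]>120)&(hsv[...,2]>190)).astype(np.uint8)
m[180:]=0;m[:,:170]=0;m[:,335:]=0
cs,_=cv2.findContours(m,cv2.RETR_EXTERNAL,cv2.CHAIN_APPROX_NONE); k=max(cs,key=cv2.contourArea)
r=cv2.minAreaRect(k);bx=cv2.boxPoints(r);print(r)
W=np.array([onz(c,u,v,100) for u,v in bx]);print(W.round(1),W.mean(0).round(1))
for i in range(4): d=W[i]-W[i-1];print(np.linalg.norm(d).round(1),np.degrees(np.arctan2(d[1],d[0])).round(1))
E
```

```text
((254.7692413330078, 119.84615325927734), (78.83867645263672, 130.61334228515625), 78.69007110595703)
[[ 519.5  -68.   100. ]
 [ 641.   -45.6  100. ]
 [ 659.5 -117.6  100. ]
 [ 530.5 -143.2  100. ]] [587.7 -93.6 100. ]
76.0 98.3
123.5 10.5
74.4 -75.6
131.5 -168.8
```

View pics/w1d.png

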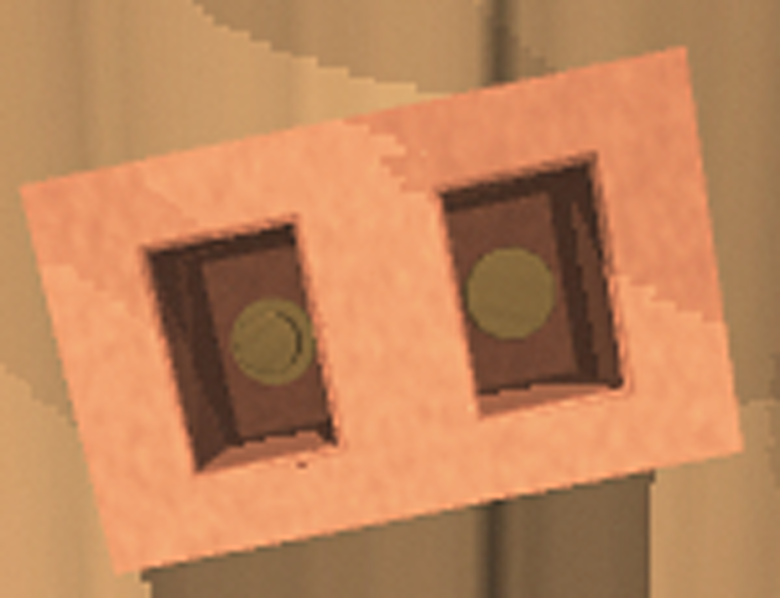

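```bash
python3 - <<'E'
from h import *
import pickle
c,im=pickle.load(open('w1.pkl','rb'))
f=lambda x,y,z:onz(c,180+x/5.2,60+y/5.2,z)
W=np.array([f(22,185,100),f(686,47,100),f(742,452,100),f(118,572,100)]);print(W.round(1),W.mean(0).round(1))
for i in range(4): d=W[i]-W[i-1];print(np.linalg.norm(d).round(1),np.degrees(np.arctan2(d[1],d[0])).round(1))
print('stud',f(269,341,46),'flange',f(272,341,30))
A=np.array([f(145,248,100),f(297,218,100),f(337,443,100),f(198,470,100)]);print('pocketL',A.mean(0))
B=np.array([f(437,190,100),f(597,153,100),f(628,388,100),f(478,415,100)]);print('pocketR',B.mean(0), B.mean(0)-A.mean(0))
E
```

```text
[[ 520.6  -69.5  100. ]
 [ 641.8  -46.2  100. ]
 [ 655.8 -118.8  100. ]
 [ 534.9 -141.9  100. ]] [588.3 -94.1 100. ]
73.8 101.2
123.4 10.9
74.0 -79.2
123.0 -169.2
stud [560.8558046  -99.09419061  46.        ] flange [560.18709402 -99.49952989  30.        ]
pocketL [560.84086202 -98.77929757 100.        ]
pocketR [615.49489873 -88.30451558 100.        ] [54.6540367  10.47478199  0.        ]
```

```bash
python3 -m handwheel '[[-0.05,0,0,0,0.006,0.1,1],[-0.1,0,0,0,0.012,0.2,1],[-0.15,0,0,0,0.02,0.3,1],[-0.2,0,0,0,0.025,0.4,1],[-0.25,0,0,0,0.03,0.5,1],[-0.31,0,0,0,0.037,0.58,1],[-0.31,0,0,0,0.037,0.58,1],[-0.31,0,0,0,0.037,0.58,1]]'; python3 - <<'E'
from h import *
import pickle
s,T=st(); c=calibration('wrist'); im=camera('wrist'); pickle.dump((c,im),open('w2.pkl','wb'))
crop(im,0,0,512,384,1.5,'pics/w2.png')
crop(im,190,40,320,170,4.6,'pics/w2c.png')
E
```

```text
clock: 1.7
eef_pos: [599.7, -329.0, 212.2]
eef_rot: [-2.969, 1.569, 2.713]
wrist_force: [-0.4, 0.4, 0.3]
finger_gap: 93.9
t 1.7 pos [ 599.7 -329.   212.2] gap 93.9 F [-0.4  0.4  0.3]
tool axes cols
 [[-0.002  0.565  0.825]
 [ 0.001  0.825 -0.565]
 [-1.    -0.    -0.002]]
```

View pics/w2.png

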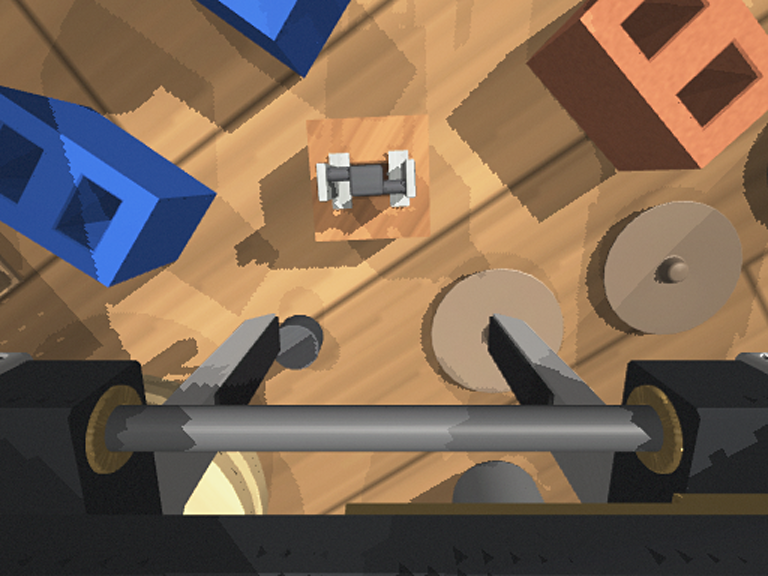

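View pics/w2c.png

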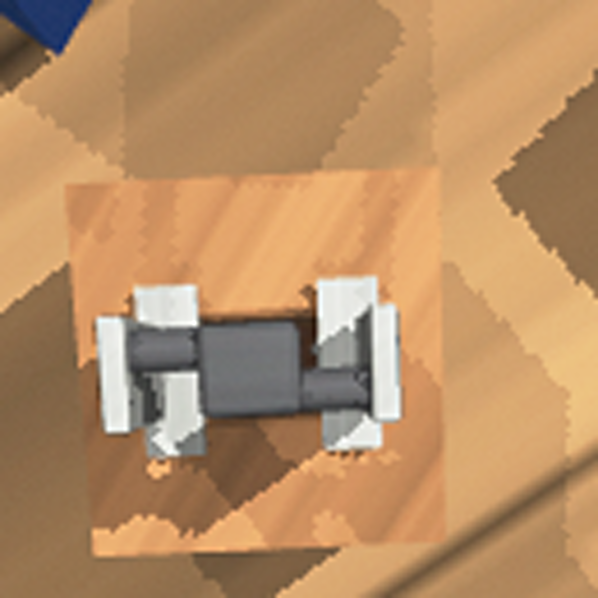

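```bash
python3 - <<'E'
from h import *
import pickle
c,im=pickle.load(open('w2.pkl','rb'))
f=lambda p,z:onz(c,190+p[0]/4.6,40+p[1]/4.6,z)
def q(n,ps,z):
    W=np.array([f(p,z) for p in ps]);print(n,W.mean(0).round(1))
    for i in range(4): d=W[i]-W[i-1];print('  ',np.linalg.norm(d).round(1),np.degrees(np.arctan2(d[1],d[0])).round(1))
q('plates',[(97,318),(396,304),(401,418),(108,433)],154)
q('shoulders',[(134,287),(377,277),(382,450),(147,458)],94)
q('stand',[(66,185),(440,168),(445,540),(93,556)],90)
E
```

```text
plates [ 540.2 -299.3  154. ]
   19.3 149.1
   51.0 58.1
   19.1 -30.9
   51.0 -121.6
shoulders [ 540.4 -299.8   94. ]
   36.2 148.4
   52.0 57.8
   36.5 -31.9
   51.8 -122.5
stand [ 540.2 -299.6   90. ]
   79.6 147.5
   79.7 58.0
   79.4 -32.2
   80.0 -121.8
```

```bash
python3 -m handwheel '[[-0.006,0,0,0,-0.015,-0.11,0.9],[-0.013,0,0,0,-0.031,-0.219,0.8],[-0.013,0,0,0,-0.031,-0.219,0.8],[-0.013,0,0,0,-0.031,-0.219,0.8],[-0.013,0,0,0,-0.031,-0.219,0.8]]'; python3 - <<'E'
from h import *
s,T=st(); 
d=T.T@(np.array([540.3,-299.5,123])-s['eef_pos']);print(d,d/300, 'yaw',np.degrees(np.arctan2(T[1,1],T[0,1])), (T[:,0]).round(4))
E
```

```text
clock: 2.38
eef_pos: [540.9, -299.6, 212.4]
eef_rot: [-2.933, 1.569, 2.791]
wrist_force: [-0.2, -0.4, -0.5]
finger_gap: 75.4
t 2.38 pos [ 540.9 -299.6  212.4] gap 75.4 F [-0.2 -0.4 -0.5]
tool axes cols
 [[-0.002  0.531  0.847]
 [ 0.001  0.847 -0.531]
 [-1.    -0.    -0.002]]
[89.39205363 -0.19633776 -0.34747307] [ 0.29797351 -0.00065446 -0.00115824] yaw 57.92864493934954 [-1.7e-03  6.0e-04 -1.0e+00]
```

Good alignment. Descend and squeeze lightly.

```bash
python3 -m handwheel '[[0,0,0,0.1,0,-0.001,0.8],[0,0,0,0.2,0,-0.001,0.8],[0,0,0,0.298,0,-0.001,0.8],[0,0,0,0.298,0,-0.001,0.7],[0,0,0,0.298,0,-0.001,0.6],[0,0,0,0.298,0,-0.001,0.55],[0,0,0,0.298,0,-0.001,0.53],[0,0,0,0.298,0,-0.001,0.52],[0,0,0,0.298,0,-0.001,0.515],[0,0,0,0.298,0,-0.001,0.515]]' 8; python3 - <<'E'
from h import *
s,T=st()
im=camera('wrist');cv2.imwrite('pics/w3.png',im[:,:,::-1]);im=camera('side');crop(im,220,150,350,300,4,'pics/s3.png')
E
```

```text
clock: 3.62
eef_pos: [541.0, -299.7, 124.3]
eef_rot: [-0.651, 1.57, -1.211]
wrist_force: [0.2, 0.0, 6.3]
finger_gap: 48.3
t 3.62 pos [ 541.  -299.7  124.3] gap 48.3 F [0.2 0.  6.3]
tool axes cols
 [[ 0.     0.531  0.847]
 [-0.001  0.847 -0.531]
 [-1.    -0.     0.   ]]
```

View pics/w3.png

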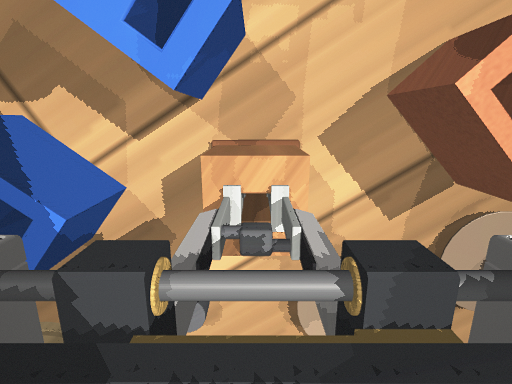

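View pics/s3.png

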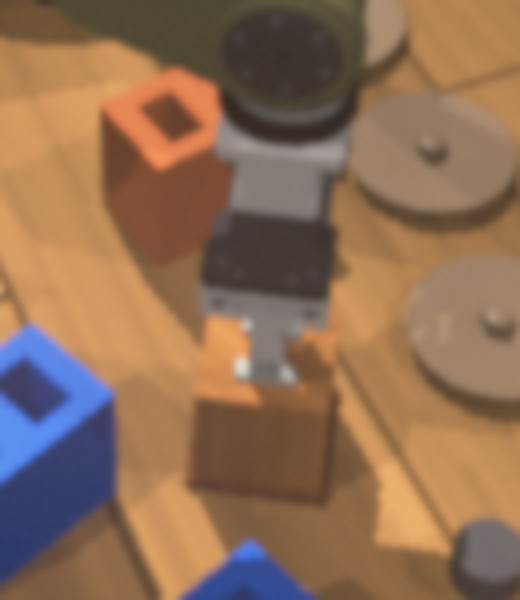

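```bash
python3 -m handwheel '[[0,0,0,-0.03,0,0,0.515],[0,0,0,-0.1,0,0,0.515],[0,0,0,-0.2,0,0,0.515],[0,0,0,-0.35,0,0,0.515],[0,0,0,-0.35,0,0,0.515],[0,0,0,-0.35,0,0,0.515]]'; python3 - <<'E'
from h import *
s,T=st()
im=camera('wrist');cv2.imwrite('pics/w4.png',im[:,:,::-1])
E
```

```text
clock: 4.47
eef_pos: [540.7, -299.5, 228.8]
eef_rot: [-2.377, 1.57, -2.937]
wrist_force: [-1.0, 0.1, -0.2]
finger_gap: 48.5
t 4.47 pos [ 540.7 -299.5  228.8] gap 48.5 F [-1.   0.1 -0.2]
tool axes cols
 [[-0.     0.531  0.847]
 [-0.     0.847 -0.531]
 [-1.    -0.    -0.   ]]
```

View pics/w4.png

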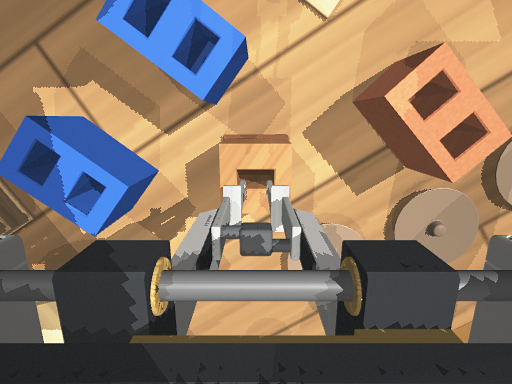

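```bash
python3 -m handwheel '[[-0.04,0,0,0,0.1,-0.05,0.515],[-0.08,0,0,0,0.2,-0.1,0.515],[-0.12,0,0,0,0.3,-0.15,0.515],[-0.16,0,0,0,0.4,-0.2,0.515],[-0.2,0,0,0,0.5,-0.25,0.515],[-0.239,0,0,0,0.601,-0.297,0.515],[-0.239,0,0,0,0.601,-0.297,0.515],[-0.239,0,0,0,0.601,-0.297,0.515],[-0.239,0,0,0,0.601,-0.297,0.515]]'; python3 - <<'E'
from h import *
s,T=st()
d=T.T@(np.array([561,-99.2,134.3])-s['eef_pos']);print(d,d/300, 'yaw',np.degrees(np.arctan2(T[1,1],T[0,1])), (T[:,0]).round(4))
im=camera('wrist');cv2.imwrite('pics/w5.png',im[:,:,::-1])
im=camera('scene');crop(im,180,130,300,260,4.5,'pics/sc5.png')
im=camera('side');crop(im,200,80,320,220,4.2,'pics/s5.png')
E
```

```text
clock: 5.65
eef_pos: [560.6, -100.1, 228.0]
eef_rot: [2.731, 1.569, 2.92]
wrist_force: [0.3, 0.1, -0.2]
finger_gap: 48.8
t 5.65 pos [ 560.6 -100.1  228. ] gap 48.8 F [ 0.3  0.1 -0.2]
tool axes cols
 [[-0.002 -0.188  0.982]
 [ 0.     0.982  0.188]
 [-1.     0.001 -0.002]]
[93.65053298  0.77317189  0.72465687] [0.31216844 0.00257724 0.00241552] yaw 100.83443673702276 [-2.e-03  4.e-04 -1.e+00]
```

View pics/w5.png

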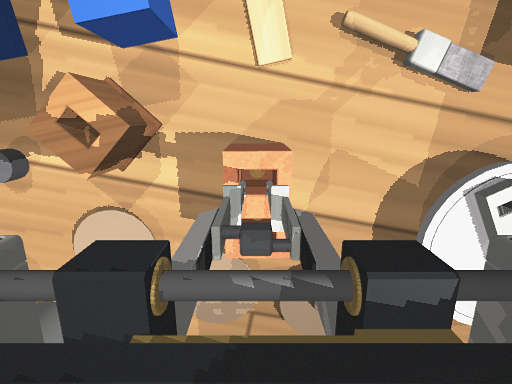

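View pics/sc5.png

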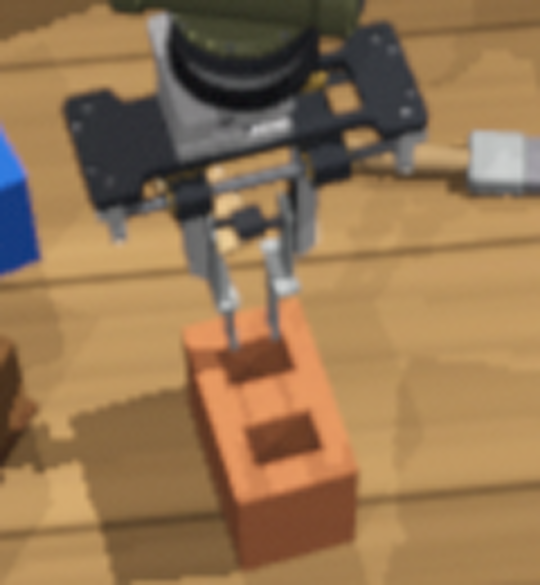

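View pics/s5.png

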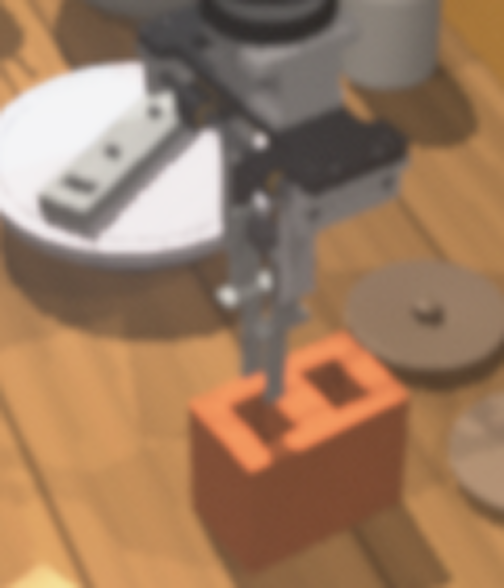

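```bash
python3 -m handwheel '[[0,0,0,0.05,0.0025,0.0025,0.515],[0,0,0,0.09,0.0025,0.0025,0.515],[0,0,0,0.15,0.0025,0.0025,0.515],[0,0,0,0.2,0.0025,0.0025,0.515],[0,0,0,0.25,0.0025,0.0025,0.515],[0,0,0,0.25,0.0025,0.0025,0.515]]'; python3 - <<'E'
from h import *
s,T=st()
d=T.T@(np.array([561,-99.2,134.3])-s['eef_pos']);print(d,d/300,s['moment'])
E
```

```text
clock: 6.55
eef_pos: [560.7, -98.9, 151.8]
eef_rot: [2.707, 1.567, 2.897]
wrist_force: [-0.6, 0.3, -0.9]
finger_gap: 48.3
t 6.55 pos [560.7 -98.9 151.8] gap 48.3 F [-0.6  0.3 -0.9]
tool axes cols
 [[-0.004 -0.189  0.982]
 [ 0.001  0.982  0.189]
 [-1.     0.002 -0.003]]
[17.54597556 -0.41577481  0.27805149] [ 0.05848659 -0.00138592  0.00092684] [ 0.04715535 -0.07399837  0.01109441]
```

```bash
python3 -m handwheel '[[0,0,0,0.03,0,0.001,0.515],[0,0,0,0.05,0,0.001,0.515],[0,0,0,0.0565,0,0.001,0.515],[0,0,0,0.0565,0,0.001,0.515],[0,0,0,0.0565,0,0.001,0.515]]' 8; python3 - <<'E'
from h import *
s,T=st()
im=camera('side');crop(im,200,80,320,220,4.2,'pics/s6.png')
E
```

```text
clock: 7.18
eef_pos: [561.0, -98.8, 135.1]
eef_rot: [2.701, 1.567, 2.89]
wrist_force: [-0.4, -0.5, -1.4]
finger_gap: 48.9
t 7.17 pos [561.  -98.8 135.1] gap 48.9 F [-0.4 -0.5 -1.4]
tool axes cols
 [[-0.003 -0.189  0.982]
 [ 0.001  0.982  0.189]
 [-1.     0.001 -0.003]]
```

View pics/s6.png

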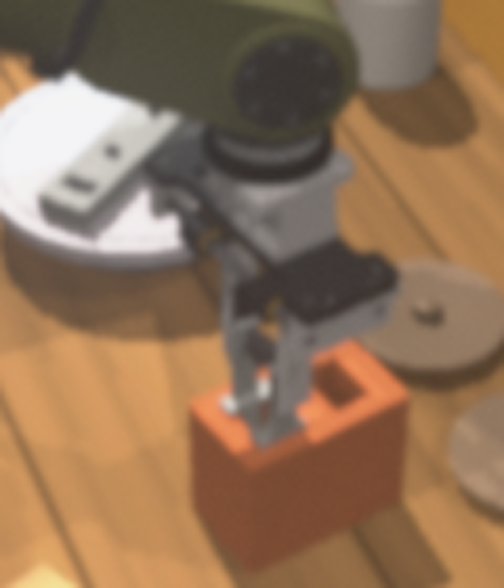

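```bash
python3 -m handwheel '[[0,0,0,0,0,0,0.49],[0,0,0,0,0,0,0.46],[0,0,0,0,0,0,0.44],[0,0,0,0,0,0,0.42],[0,0,0,0,0,0,0.4],[0,0,0,0,0,0,0.38],[0,0,0,0,0,0,0.35],[0,0,0,0,0,0,0.35]]' 25; python3 - <<'E'
from h import *
s,T=st();print(s['moment'])
E
```

```text
clock: 8.22
eef_pos: [561.1, -98.8, 135.3]
eef_rot: [2.685, 1.568, 2.874]
wrist_force: [-0.2, 0.8, 1.1]
finger_gap: 35.9
t 8.22 pos [561.1 -98.8 135.3] gap 35.9 F [-0.2  0.8  1.1]
tool axes cols
 [[-0.003 -0.189  0.982]
 [ 0.001  0.982  0.189]
 [-1.     0.001 -0.003]]
[ 0.22865874 -0.08236781 -0.02136864]
```

```bash
python3 - <<'E'
from h import *
s,T=st();print(calibration('wrist'))
im=camera('wrist');crop(im,170,120,350,270,4.3,'pics/w7.png')
im=camera('scene');crop(im,180,130,300,260,4.5,'pics/sc7.png')
E
```

```text
t 8.22 pos [561.1 -98.8 135.3] gap 35.9 F [-0.2  0.8  1.1]
tool axes cols
 [[-0.003 -0.189  0.982]
 [ 0.001  0.982  0.189]
 [-1.     0.001 -0.003]]
{'fov_y': 68.47507479531265, 'cx': 255.60219553041426, 'cy': 186.4040573963883, 'position': array([ 495.22963523, -112.53571961,  306.25141062]), 'attitude': array([ 2.90664910e+00, -2.08917402e-03,  1.76029150e+00])}
```

View pics/w7.png

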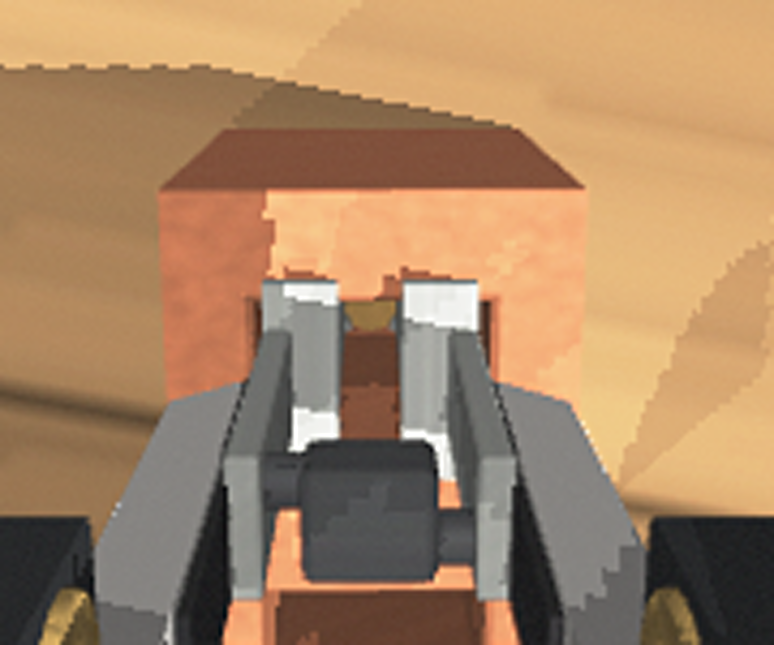

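View pics/sc7.png

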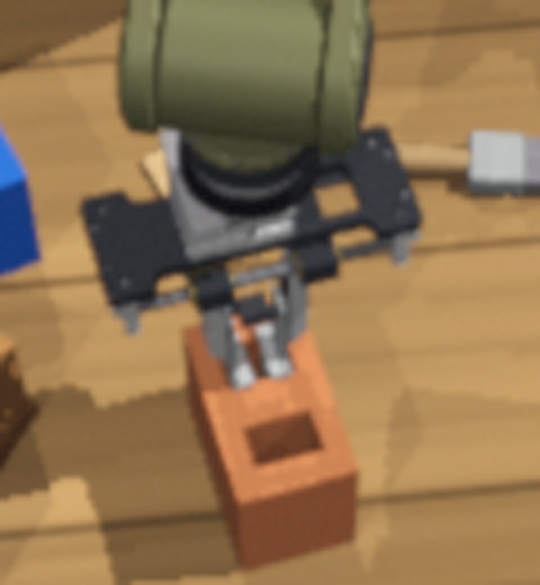

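```bash
python3 - <<'E'
from h import *
c=calibration('wrist')
f=lambda p,z:onz(c,170+p[0]/4.3,120+p[1]/4.3,z)
for r in (298,332): print(r,f((370,r),46),f((370,r),100))
for r in (282,340): print('shoulder near edge',f((302,r),94+10),f((302,r),104))
print('shoulder', f((265,282),104.),f((480,282),104.))
print('pocket L', f((247,298),100),f((497,298),100),'block', f((160,188),100),f((585,188),100))
# expected projections
for n,P in dict(stud=(561,-99.2,46),studnear=(554,-100.5,46),studfar=(568,-98,46),pocknear=(547.1,-101.8,100),shn=(561-17.7,-98.8-3.4,104)).items():
    u,v=proj(c,np.array(P)); print(n,((u-170)*4.3).round(),((v-120)*4.3).round())
E
```

```text
298 [559.00411972 -99.32409374  46.        ] [ 545.77078803 -102.06617211  100.        ]
332 [566.66617392 -97.85164325  46.        ] [ 551.84298669 -100.89925111  100.        ]
shoulder near edge [ 544.20434564 -114.24240321  104.        ] [ 544.20434564 -114.24240321  104.        ]
shoulder near edge [ 554.37009539 -112.42598916  104.        ] [ 554.37009539 -112.42598916  104.        ]
shoulder [ 545.39479904 -120.46591798  104.        ] [538.4751227  -84.29087101 104.        ]
pocket L [ 549.81902153 -123.23308336  100.        ] [541.58905137 -80.2012158  100.        ] block [ 533.44346706 -141.09887218  100.        ] [519.73632415 -69.50498397 100.        ]
stud 369.0 307.0
studnear 369.0 275.0
studfar 368.0 338.0
pocknear 370.0 305.0
shn 372.0 290.0
```

```bash
python3 -m handwheel '[[0,0,0,-0.02,0,0,0.35],[0,0,0,-0.05,0,0,0.35],[0,0,0,-0.08,0,0,0.35],[0,0,0,-0.12,0,0,0.35],[0,0,0,-0.12,0,0,0.35]]' 25; python3 - <<'E'
from h import *
s,T=st();print(s['moment'])
im=camera('wrist');crop(im,170,120,350,270,4.3,'pics/w8.png')
im=camera('side');crop(im,200,80,320,220,4.2,'pics/s8.png')
E
```

```text
clock: 8.95
eef_pos: [561.7, -98.9, 172.5]
eef_rot: [2.627, 1.57, 2.817]
wrist_force: [-0.8, -0.0, -0.9]
finger_gap: 35.6
t 8.95 pos [561.7 -98.9 172.5] gap 35.6 F [-0.8 -0.  -0.9]
tool axes cols
 [[-0.001 -0.189  0.982]
 [ 0.     0.982  0.189]
 [-1.     0.001 -0.001]]
[ 0.02194741 -0.0594524   0.02929684]
```

View pics/w8.png

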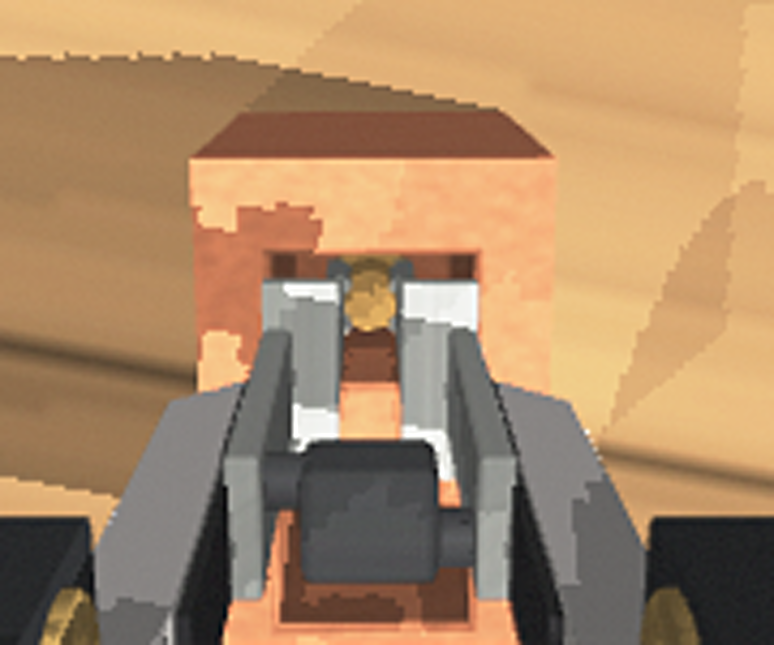

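View pics/s8.png

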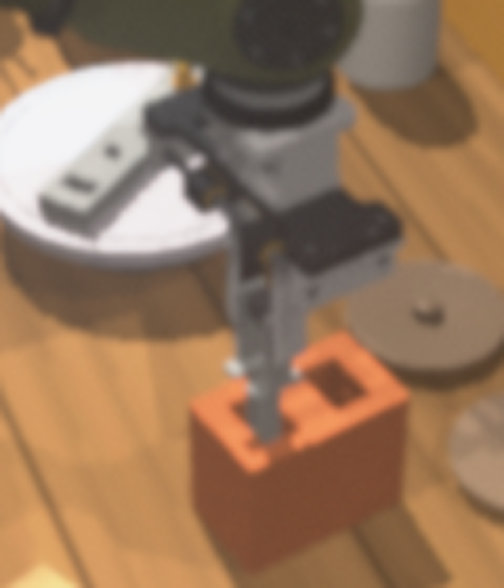

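```bash
python3 -m handwheel '[[0,0,0,-0.1,0,0,0.35],[0,0,0,-0.2,0,0,0.35],[0,0,0,-0.27,0,0,0.35],[0,0,0,-0.27,0.08,0.015,0.35],[0,0,0,-0.27,0.2,0.04,0.35],[0,0,0,-0.27,0.35,0.065,0.35],[0,0,0,-0.27,0.5,0.09,0.35],[0,0,0,-0.27,0.65,0.11,0.35],[0,0,0,-0.27,0.8,0.13,0.35],[0,0,0,-0.27,0.92,0.14,0.35],[0,0,0,-0.27,1,0.145,0.35],[0,0,0,-0.27,1,0.145,0.35]]' 40; python3 - <<'E'
from h import *
import pickle
s,T=st();
c=calibration('wrist')
im=camera('wrist');pickle.dump((c,im),open('w9.pkl','wb'))
crop(im,0,0,512,384,1.5,'pics/w9.png');crop(im,170,60,350,210,4.3,'pics/w9c.png')
E
```

```text
clock: 10.55
eef_pos: [547.1, 205.2, 251.9]
eef_rot: [2.802, 1.567, 2.994]
wrist_force: [0.2, -0.5, -1.7]
finger_gap: 33.9
t 10.55 pos [547.1 205.2 251.9] gap 33.9 F [ 0.2 -0.5 -1.7]
tool axes cols
 [[-0.004 -0.191  0.982]
 [ 0.001  0.982  0.191]
 [-1.     0.001 -0.004]]
```

View pics/w9.png

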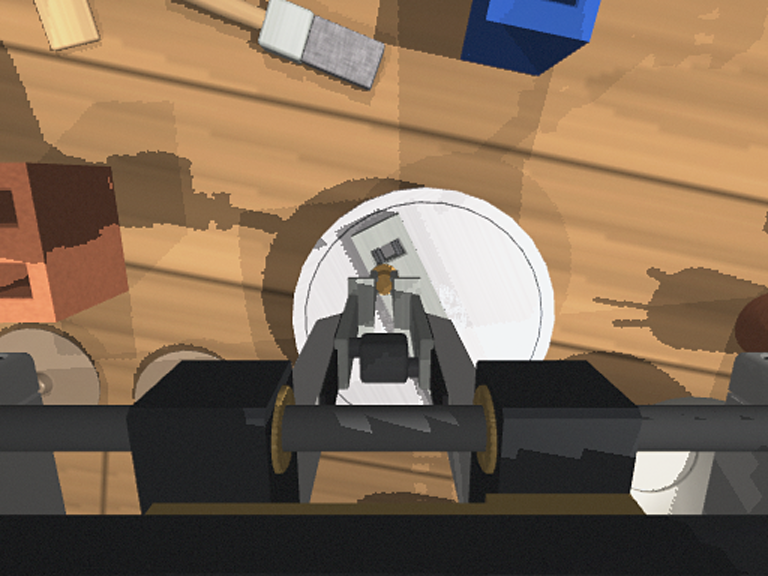

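View pics/w9c.png

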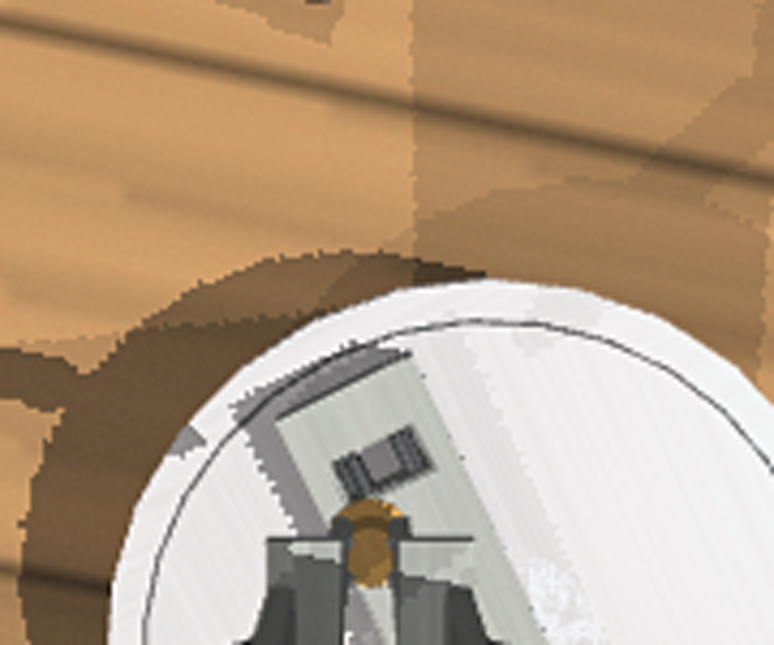

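```bash
python3 - <<'E'
from h import *
import pickle
c,im=pickle.load(open('w9.pkl','rb'))
crop(im,235,150,285,200,12,'pics/w9e.png')
f=lambda p,z:onz(c,170+p[0]/4.3,60+p[1]/4.3,z)
W=np.array([f(p,75) for p in [(333,462),(415,427),(437,467),(352,500)]]);print(W.round(1),W.mean(0))
for i in range(4): d=W[i]-W[i-1];print('  ',np.linalg.norm(d).round(1),np.degrees(np.arctan2(d[1],d[0])).round(1))
a,b=f((277,418),75),f((411,354),75);print('bar end corners',a,b,(a+b)/2,np.linalg.norm(a-b))
d=(b-a)/np.linalg.norm(b-a); ax=np.array([-d[1],d[0],0]); print(ax, (a+b)/2+25*ax,(a+b)/2-25*ax)
s=telemetry.read_state()['eef_pos'];Rm=R.from_euler('xyz',telemetry.read_state()['eef_rot']).as_matrix()
p=s+Rm[:,0]*107.3
print('pin expected',p)
for dz,r in ((18,7),(2,10)):
  th=np.linspace(0,2*np.pi,8,endpoint=False)
  u,v=proj(c,p+np.c_[r*np.cos(th),r*np.sin(th),0*th+dz]); print(np.c_[(u-235)*12,(v-150)*12].round().tolist())
E
```

```text
[[540.7 193.2  75. ]
 [526.2 214.5  75. ]
 [536.4 223.1  75. ]
 [550.7 200.7  75. ]] [538.47786496 207.87256693  75.        ]
   12.5 -143.0
   25.8 124.3
   13.4 40.1
   26.6 -57.5
bar end corners [531.15894172 175.01022529  75.        ] [505.93958557 209.23529731  75.        ] [518.54926365 192.1227613   75.        ] 42.51319182561782
[-0.80504593 -0.59321248  0.        ] [498.42311542 177.29244919  75.        ] [538.67541188 206.95307341  75.        ]
pin expected [546.92079203 204.15172121 144.64859215]
[[225.0, 579.0], [291.0, 566.0], [328.0, 512.0], [315.0, 447.0], [259.0, 411.0], [192.0, 424.0], [155.0, 479.0], [169.0, 543.0]]
[[219.0, 561.0], [308.0, 543.0], [359.0, 470.0], [341.0, 383.0], [265.0, 333.0], [175.0, 351.0], [125.0, 426.0], [144.0, 512.0]]
```

View pics/w9e.png

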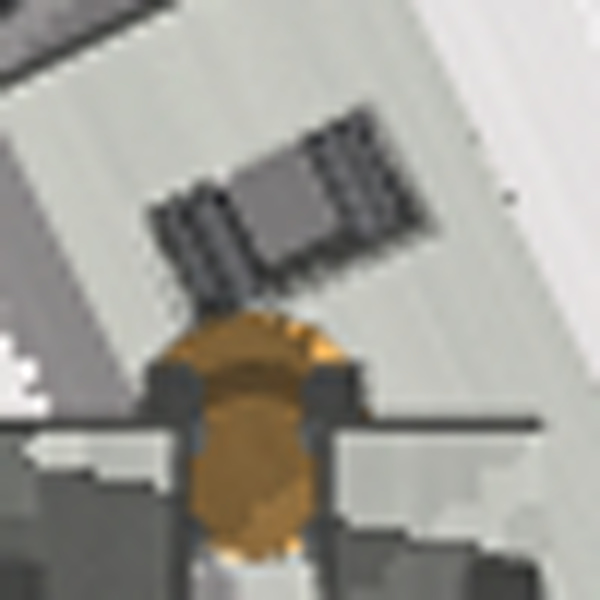

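```bash
python3 -m handwheel '[[0,0,0,0,0,0.1,0.35],[0,0,0,0.05,0,0.2,0.35],[0,0,0,0.1,0,0.2,0.35],[0,0,0,0.1,0,0.2,0.35],[0,0,0,0.1,0,0.2,0.35]]' 40; python3 - <<'E'
from h import *
import pickle
s,T=st();
c=calibration('wrist')
im=camera('wrist');pickle.dump((c,im,s,T),open('w10.pkl','wb'))
u,v=proj(c,np.array([538.5,207.5,75]));print(u,v); u,v=int(u),int(v)
crop(im,u-30,v-30,u+30,v+30,10,'pics/w10h.png');print(u-30,v-30)
crop(im,220,160,290,210,10,'pics/w10p.png');
E
```

```text
clock: 11.22
eef_pos: [605.9, 215.2, 222.7]
eef_rot: [2.721, 1.568, 2.911]
wrist_force: [0.2, -0.8, -1.5]
finger_gap: 33.6
t 11.22 pos [605.9 215.2 222.7] gap 33.6 F [ 0.2 -0.8 -1.5]
tool axes cols
 [[-0.003 -0.189  0.982]
 [ 0.001  0.982  0.189]
 [-1.     0.001 -0.003]]
260.73389619422977 118.5655024784901
230 88
```

View pics/w10h.png

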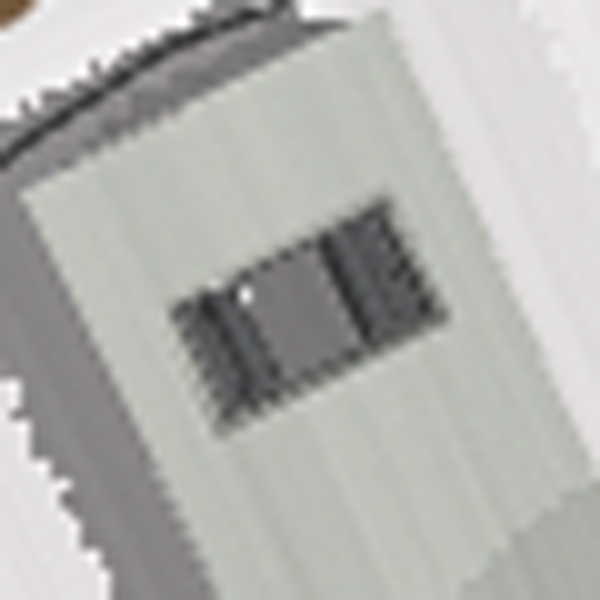

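View pics/w10p.png

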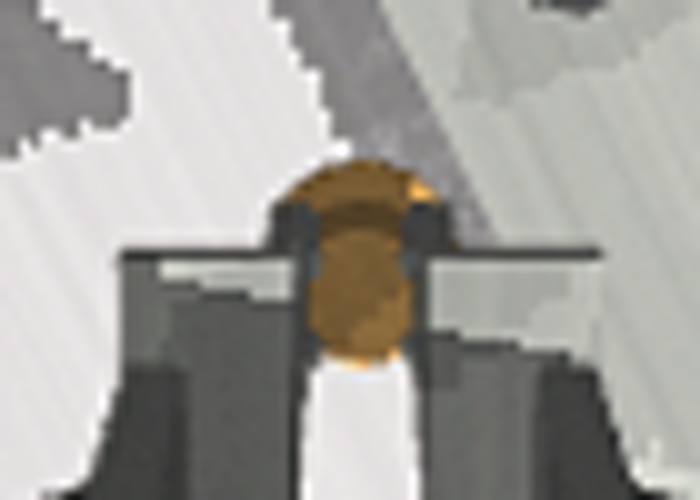

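```bash
python3 - <<'E'
from h import *
import pickle
c,im,s,T=pickle.load(open('w10.pkl','rb'))
f=lambda p,z:onz(c,230+p[0]/10,88+p[1]/10,z)
W=np.array([f(p,75) for p in [(170,312),(390,198),(447,318),(220,435)]]);H=W.mean(0);print(W.round(1),H)
for i in range(4): d=W[i]-W[i-1];print('  ',np.linalg.norm(d).round(1),np.degrees(np.arctan2(d[1],d[0])).round(1))
a,b=f((22,192),75),f((385,10),75);d=(b-a)/np.linalg.norm(b-a);print('width',np.linalg.norm(a-b),'from end',(a+b)/2+25*np.array([d[1],-d[0],0]))
g=lambda p,z:onz(c,220+p[0]/10,160+p[1]/10,z)
z=s['eef_pos'][2]-107.3
n=T[:,2]
# flange near edge (lower rim of the flange near camera visible: z+2 top edge), stud far edge top
fe=g((362,160),z-2);se=g((362,367),z+18)
P1=fe+10*n; P2=se-7*n
print('flange->',P1,'stud->',P2,'pin exp',s['eef_pos']+T[:,0]*107.3)
E
```

```text
[[542.  192.8  75. ]
 [525.6 214.1  75. ]
 [536.9 222.8  75. ]
 [554.  200.7  75. ]] [539.63750862 207.61570883  75.        ]
   14.4 -146.8
   26.9 127.6
   14.2 37.6
   28.0 -52.3
width 43.5743307349445 from end [539.72004904 207.06910118  75.        ]
flange-> [604.84104374 215.08853407 113.39301093] stud-> [604.04456008 214.85739455 133.438454  ] pin exp [605.57125751 215.27486571 115.42020239]
```

```bash
python3 -m handwheel '[[0,0,0,0,0.008,-0.11,0.35],[0,0,0,0,0.016,-0.217,0.35],[0,0,0,0.025,0.016,-0.217,0.35],[0,0,0,0.045,0.016,-0.217,0.35],[0,0,0,0.045,0.016,-0.217,0.35],[0,0,0,0.045,0.016,-0.217,0.35]]' 40; python3 - <<'E'
from h import *
import pickle
s,T=st();
d=T.T@(np.array([541.1,207.6,209])-s['eef_pos']);print(d,d/300)
c=calibration('wrist')
im=camera('wrist');pickle.dump((c,im,s,T),open('w11.pkl','wb'))
crop(im,220,140,290,210,8,'pics/w11.png');
im=camera('side');cv2.imwrite('pics/s11f.png',im[:,:,::-1]);
c=calibration('side');u,v=proj(c,np.array([541,207,85]));print(u,v);u,v=int(u),int(v);crop(im,u-35,v-45,u+35,v+25,8,'pics/s11.png')
im=camera('scene');c=calibration('scene');u,v=proj(c,np.array([541,207,85]));print(u,v);u,v=int(u),int(v);crop(im,u-35,v-45,u+35,v+25,8,'pics/sc11.png')
E
```

```text
clock: 12.02
eef_pos: [541.5, 207.7, 209.5]
eef_rot: [2.675, 1.568, 2.866]
wrist_force: [0.3, -1.0, -1.8]
finger_gap: 33.7
t 12.03 pos [541.5 207.7 209.5] gap 33.7 F [ 0.3 -1.  -1.8]
tool axes cols
 [[-0.003 -0.189  0.982]
 [ 0.001  0.982  0.189]
 [-1.     0.001 -0.002]]
[ 0.47611593 -0.00764141 -0.40565866] [ 1.58705311e-03 -2.54713762e-05 -1.35219552e-03]
218.52405795192956 120.96797930255946
343.4906653518888 195.91225806659202
```

View pics/w11.png

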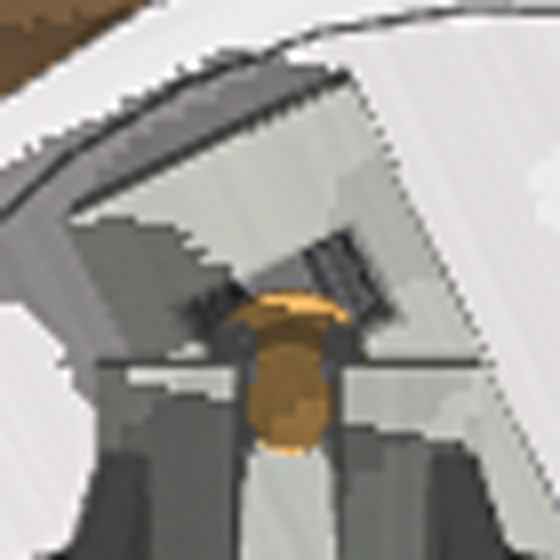

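View pics/s11.png

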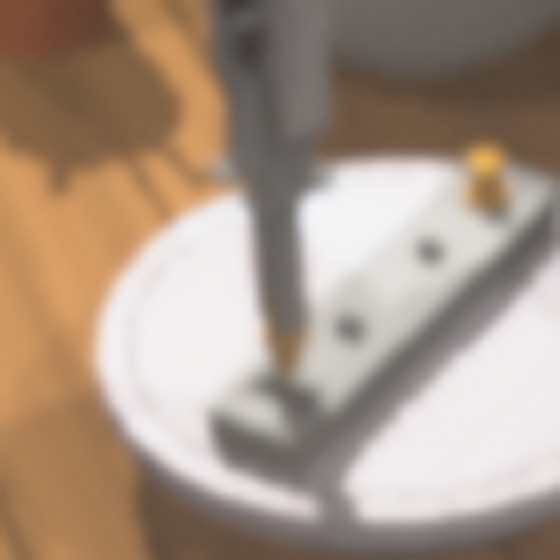

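View pics/sc11.png

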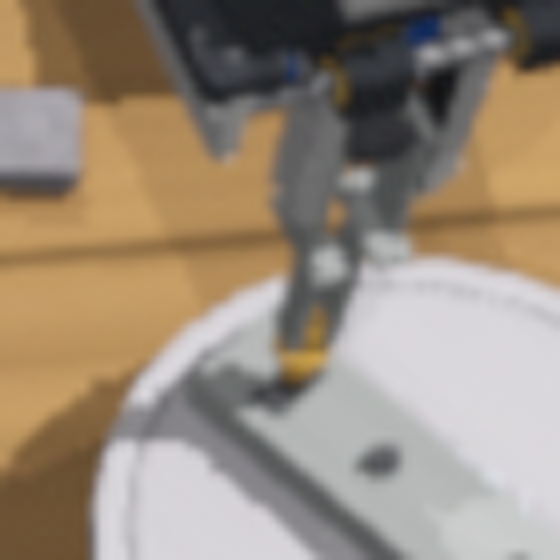

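```bash
python3 - <<'E'
from h import *
import pickle
c,im,s,T=pickle.load(open('w11.pkl','rb'))
f=lambda p,z:onz(c,220+p[0]/8,140+p[1]/8,z)
a,b=f((75,210),75),f((345,75),75);d=(b-a)/np.linalg.norm(b-a);print('width',np.linalg.norm(a-b),'from end',(a+b)/2+25*np.array([d[1],-d[0],0]))
A=f((345,230),75);B=f((393,312),75);m=(A+B)/2;d=np.array([np.cos(np.radians(126.5)),np.sin(np.radians(126.5)),0]);print(m,np.linalg.norm(A-B),m-13.7*d)
z=s['eef_pos'][2]-107.3;n=T[:,2]
print(f((287,290),z-2)+10*n,f((287,455),z+18)-7*n)
E
```

```text
width 41.161265108243725 from end [537.80665513 207.42597897  75.        ]
[531.23070192 217.07534942  75.        ] 13.306805462728676 [539.3797741  206.06251043  75.        ]
[540.79879212 207.33385093 100.15189196] [539.91115102 207.10345528 120.1914793 ]
```

```bash
python3 -m handwheel '[[0,0,0,0.01,0,-0.002,0.35],[0,0,0,0.02,0,-0.002,0.35],[0,0,0,0.028,0,-0.002,0.35],[0,0,0,0.034,0,-0.002,0.35],[0,0,0,0.038,0,-0.002,0.35],[0,0,0,0.038,0,-0.002,0.35]]' 40; python3 - <<'E'
from h import *
s,T=st();print(s['moment'])
E
```

```text
clock: 12.92
eef_pos: [540.7, 207.6, 198.2]
eef_rot: [2.646, 1.568, 2.837]
wrist_force: [-0.9, 0.0, -2.1]
finger_gap: 33.6
t 12.93 pos [540.7 207.6 198.2] gap 33.6 F [-0.9  0.  -2.1]
tool axes cols
 [[-0.002 -0.19   0.982]
 [ 0.001  0.982  0.19 ]
 [-1.     0.001 -0.002]]
[ 0.05514711 -0.04517907  0.01416069]
```

```bash
python3 -m handwheel '[[0,0,0,0.006,0,0,0.35],[0,0,0,0.012,0,0,0.35],[0,0,0,0.017,0,0,0.35],[0,0,0,0.02,0,0,0.35],[0,0,0,0.02,0,0,0.35]]' 40; python3 - <<'E'
from h import *
s,T=st();print(s['moment'])
E
```

```text
clock: 13.55
eef_pos: [540.8, 207.6, 192.3]
eef_rot: [2.621, 1.569, 2.812]
wrist_force: [0.4, -0.8, -0.9]
finger_gap: 33.9
t 13.55 pos [540.8 207.6 192.3] gap 33.9 F [ 0.4 -0.8 -0.9]
tool axes cols
 [[-0.002 -0.189  0.982]
 [ 0.001  0.982  0.189]
 [-1.     0.001 -0.002]]
[-0.05973718 -0.0918011  -0.02124584]
```

```bash
python3 -m handwheel '[[0,0,0,0.005,0,0,0.35],[0,0,0,0.01,0,0,0.35],[0,0,0,0.015,0,0,0.35],[0,0,0,0.017,0,0,0.35],[0,0,0,0.017,0,0,0.35]]' 40; python3 - <<'E'
from h import *
s,T=st();print(s['moment'])
im=camera('side');c=calibration('side');u,v=proj(c,np.array([541,207,85]));u,v=int(u),int(v);crop(im,u-35,v-45,u+35,v+25,8,'pics/s12.png')
E
```

```text
clock: 14.18
eef_pos: [541.0, 207.6, 187.7]
eef_rot: [2.199, 1.569, 2.389]
wrist_force: [0.3, -0.7, 5.8]
finger_gap: 33.9
t 14.18 pos [541.  207.6 187.7] gap 33.9 F [ 0.3 -0.7  5.8]
tool axes cols
 [[-0.001 -0.19   0.982]
 [ 0.001  0.982  0.19 ]
 [-1.     0.001 -0.001]]
[-0.05942545  0.02308143  0.0007205 ]
```

View pics/s12.png

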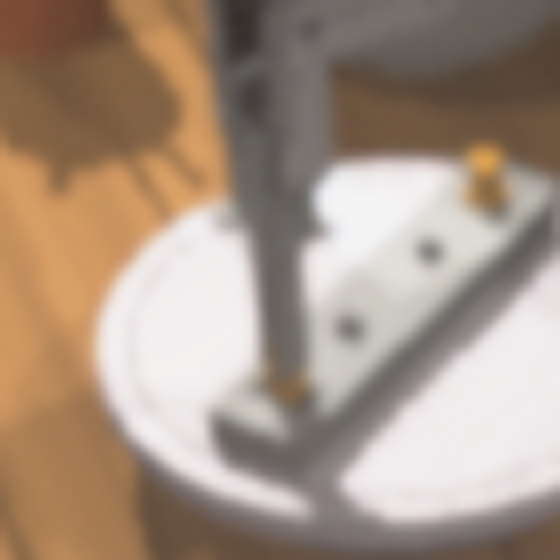

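```bash
python3 -m handwheel '[[0,0,0,0.005,0,0,0.35],[0,0,0,0.009,0,0,0.35],[0,0,0,0.0113,0,0,0.35],[0,0,0,0.0113,0,0,0.35]]' 40;  python3 -m handwheel '[[0,0,0,0.002,0,0,0.35],[0,0,0,0.002,0,0,0.35]]' 40
```

```text
clock: 14.72
eef_pos: [541.2, 207.7, 184.8]
eef_rot: [1.627, 1.569, 1.818]
wrist_force: [-0.8, -0.6, 5.0]
finger_gap: 33.6
clock: 14.98
eef_pos: [541.4, 207.7, 184.7]
eef_rot: [0.992, 1.569, 1.183]
wrist_force: [-0.9, -0.9, 6.1]
finger_gap: 33.7
```

```bash
python3 -m handwheel '[[0,0,0,0.003,0,0,0.35],[0,0,0,0.005,0,0,0.35],[0,0,0,0.005,0,0,0.35]]' 40
```

```text
clock: 15.35
eef_pos: [541.7, 207.8, 184.3]
eef_rot: [0.538, 1.568, 0.729]
wrist_force: [-0.7, -0.5, 9.1]
finger_gap: 33.9
```

```bash
python3 - <<'E'
from h import *
im=camera('side');c=calibration('side');u,v=proj(c,np.array([541,207,85]));u,v=int(u),int(v);crop(im,u-35,v-45,u+35,v+25,8,'pics/s13.png');st()
c=calibration('wrist');crop(camera('wrist'),220,140,290,210,8,'pics/w13.png')
E
```

```text
t 15.4 pos [541.7 207.8 184.3] gap 33.5 F [-0.6 -1.4  9.5]
tool axes cols
 [[ 0.002 -0.189  0.982]
 [ 0.002  0.982  0.189]
 [-1.     0.001  0.003]]
```

View pics/s13.png

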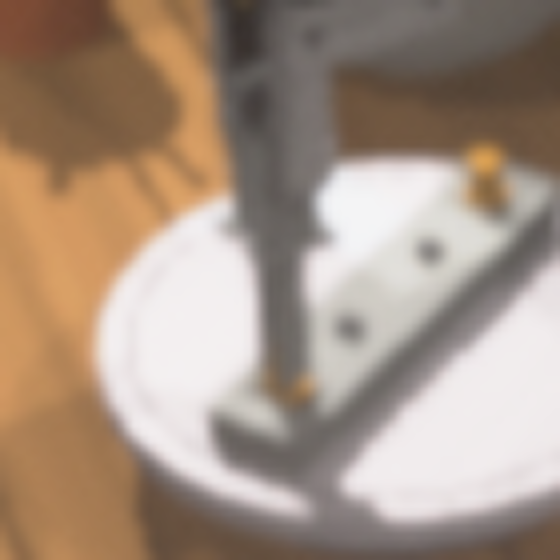

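View pics/w13.png

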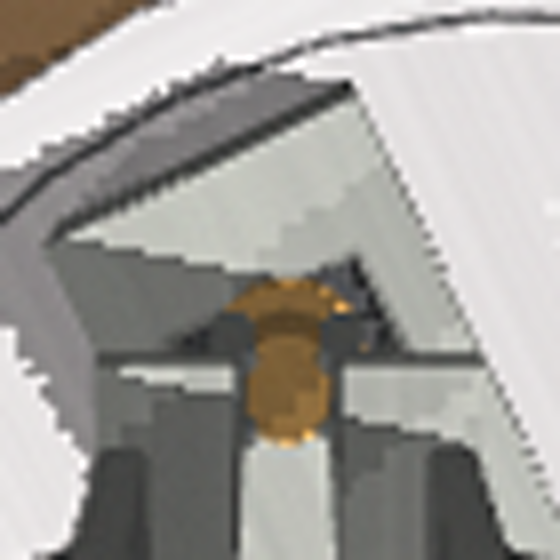

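```bash
python3 -m handwheel '[[0,0,0,0.003,0,-0.001,0.35],[0,0,0,0.006,0,-0.001,0.35],[0,0,0,0.006,0,-0.001,0.35]]' 40
```

```text
clock: 15.82
eef_pos: [542.0, 207.9, 184.2]
eef_rot: [0.312, 1.565, 0.503]
wrist_force: [-2.2, -0.9, 13.5]
finger_gap: 33.6
```

```bash
python3 -m handwheel '[[0,0,0,0.004,0,-0.002,0.35],[0,0,0,0.0085,0,-0.003,0.35],[0,0,0,0.0085,0,-0.003,0.35]]' 40; python3 -c "
from h import *
s,T=st();print(s['moment'])"
```

```text
clock: 16.2
eef_pos: [542.1, 208.0, 184.0]
eef_rot: [0.208, 1.561, 0.399]
wrist_force: [-1.6, -2.2, 18.3]
finger_gap: 33.7
t 16.2 pos [542.1 208.  184. ] gap 33.7 F [-1.6 -2.2 18.3]
tool axes cols
 [[ 0.009 -0.189  0.982]
 [ 0.004  0.982  0.189]
 [-1.     0.002  0.01 ]]
[-0.40787866  0.44821254  0.0259338 ]
```

```bash
python3 -m handwheel '[[0,0,0,0.005,0,-0.003,0.35],[0,0,0,0.0098,0,-0.003,0.35],[0,0,0,0.0098,0,-0.003,0.35],[0,0,0,0.0098,0,-0.003,0.35]]' 40; python3 -c "
from h import *
s,T=st();print(s['moment'])
im=camera('side');c=calibration('side');u,v=proj(c,np.array([541,207,85]));u,v=int(u),int(v);crop(im,u-35,v-45,u+35,v+25,8,'pics/s14.png')"
```

```text
clock: 16.7
eef_pos: [542.4, 208.2, 183.8]
eef_rot: [0.175, 1.556, 0.365]
wrist_force: [-1.3, -0.9, 20.9]
finger_gap: 33.4
t 16.7 pos [542.4 208.2 183.8] gap 33.4 F [-1.3 -0.9 20.9]
tool axes cols
 [[ 0.014 -0.19   0.982]
 [ 0.005  0.982  0.19 ]
 [-1.     0.003  0.015]]
[-0.27411652  0.40827782  0.05502464]
```

View pics/s14.png

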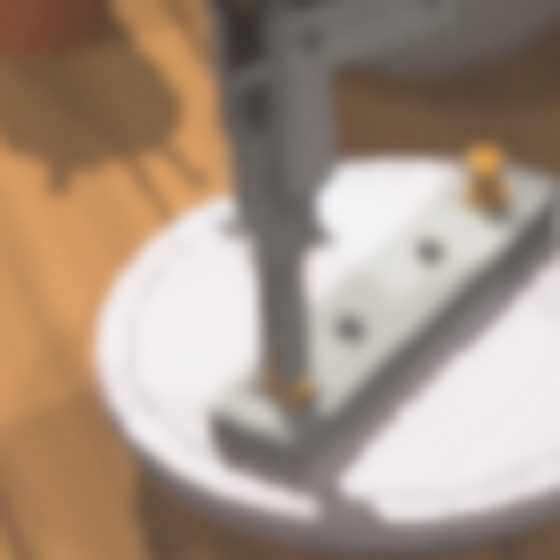

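```bash
python3 -m handwheel '[[0,0,0,0.0103,0,-0.004,0.35],[0,0,0,0.0103,0,-0.004,0.35],[0,0,0,0.0103,0,-0.004,0.35]]' 40
```

```text
clock: 17.12
eef_pos: [542.5, 208.3, 183.7]
eef_rot: [0.152, 1.55, 0.343]
wrist_force: [-1.5, -1.4, 22.0]
finger_gap: 33.8
```

```bash
python3 -m handwheel '[[0,0,0,0.004,0,-0.002,0.35],[0,0,0,0,0,0,0.35],[0,0,0,0,0,0,0.35]]' 40;  python3 -m handwheel '[[0,0,0,-0.001,0,0,0.38],[0,0,0,-0.002,0,0,0.41],[0,0,0,-0.002,0,0,0.44],[0,0,0,-0.002,0,0,0.47],[0,0,0,-0.002,0,0,0.49],[0,0,0,-0.002,0,0,0.505],[0,0,0,-0.002,0,0,0.515],[0,0,0,-0.002,0,0,0.515]]' 10; python3 -c "
from h import *
s,T=st();print(s['moment'])
crop(camera('wrist'),220,140,290,210,8,'pics/w15.png')"
```

```text
clock: 17.5
eef_pos: [542.5, 208.3, 184.0]
eef_rot: [0.149, 1.55, 0.34]
wrist_force: [-1.6, -1.3, 5.7]
finger_gap: 33.7
clock: 18.5
eef_pos: [542.5, 208.3, 184.6]
eef_rot: [0.149, 1.55, 0.34]
wrist_force: [0.2, 1.2, -1.6]
finger_gap: 48.7
t 18.5 pos [542.5 208.3 184.6] gap 48.7 F [ 0.2  1.2 -1.6]
tool axes cols
 [[ 0.019 -0.19   0.982]
 [ 0.007  0.982  0.19 ]
 [-1.     0.003  0.02 ]]
[ 0.0556673  -0.04365764  0.04165153]
```

View pics/w15.png

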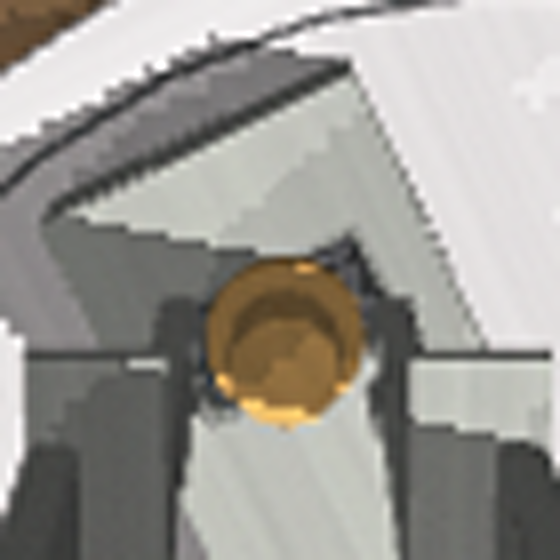

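```bash
python3 -m handwheel '[[0,0,0,-0.03,0,0,0.515],[0,0,0,-0.07,0,0,0.515],[0,0.003,0,-0.12,0,0,0.515],[0,0.0065,0,-0.25,0,-0.003,0.515],[0,0.0065,0,-0.25,0,-0.003,0.515],[0,0.0065,0,-0.25,0,-0.003,0.515]]' 10; python3 - <<'E'
from h import *
import pickle
s,T=st()
c=calibration('wrist');im=camera('wrist');pickle.dump((c,im,s,T),open('w16.pkl','wb'));crop(im,200,130,300,230,6,'pics/w16.png')
im=camera('side');c=calibration('side');u,v=proj(c,np.array([541,207,85]));u,v=int(u),int(v);crop(im,u-35,v-45,u+35,v+25,8,'pics/s16.png')
u,v=proj(c,np.array([[540,207,95.],[540,207,75]]));print(u,v)
E
```

```text
clock: 19.3
eef_pos: [540.0, 207.5, 259.3]
eef_rot: [1.695, 1.568, 1.886]
wrist_force: [-0.2, 0.2, -1.3]
finger_gap: 48.6
t 19.3 pos [540.  207.5 259.3] gap 48.6 F [-0.2  0.2 -1.3]
tool axes cols
 [[-0.001 -0.19   0.982]
 [ 0.003  0.982  0.19 ]
 [-1.     0.003 -0.   ]]
[218.02820896 218.41635696] [118.49654581 123.56712352]
```

View pics/w16.png

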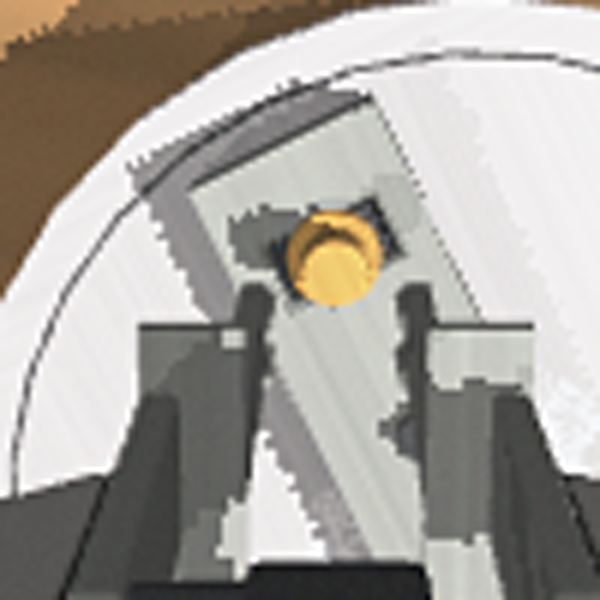

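View pics/s16.png

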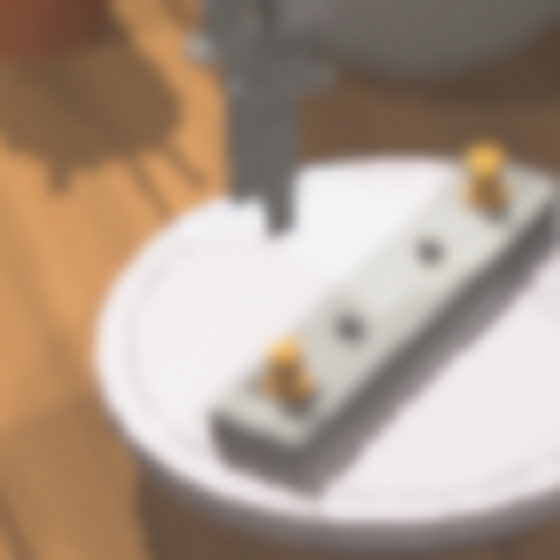

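```bash
python3 -m handwheel '[[0.03,0,0,0,-0.1,-0.02,0.515],[0.06,0,0,0,-0.24,-0.046,0.515],[0.09,0,0,0,-0.38,-0.073,0.515],[0.12,0,0,0,-0.52,-0.1,0.515],[0.15,0,0,0,-0.66,-0.128,0.515],[0.18,0,0,0,-0.8,-0.155,0.515],[0.21,0,0,0,-0.92,-0.178,0.515],[0.239,0,0,0,-0.98,-0.19,0.515],[0.239,0,0,0,-0.98,-0.19,0.515]]' 10; python3 - <<'E'
from h import *
s,T=st()
d=T.T@(np.array([541,-299.7,230])-s['eef_pos']);print(d,d/300, 'yaw',np.degrees(np.arctan2(T[1,1],T[0,1])))
E
```

```text
clock: 20.52
eef_pos: [539.3, -92.8, 257.2]
eef_rot: [3.022, 1.566, 2.461]
wrist_force: [0.3, 1.6, -1.6]
finger_gap: 48.5
t 20.52 pos [539.3 -92.8 257.2] gap 48.5 F [ 0.3  1.6 -1.6]
tool axes cols
 [[-0.003  0.532  0.847]
 [ 0.003  0.847 -0.532]
 [-1.     0.001 -0.004]]
[  26.57055872 -174.30732953  111.66242418] [ 0.08856853 -0.58102443  0.37220808] yaw 57.83869604401953
```

```bash
python3 -m handwheel '[[0,0,0,0,-0.12,0.077,0.515],[0,0,0,0,-0.26,0.167,0.515],[0,-0.001,0,0,-0.4,0.256,0.515],[0,-0.001,0,0.03,-0.52,0.333,0.515],[0,-0.001,0,0.07,-0.581,0.372,0.515],[0,-0.001,0,0.088,-0.581,0.372,0.515],[0,-0.001,0,0.088,-0.581,0.372,0.515]]' 10; python3 - <<'E'
from h import *
import pickle
s,T=st()
d=T.T@(np.array([541,-299.7,124.3])-s['eef_pos']);print(d,d/300, 'yaw',np.degrees(np.arctan2(T[1,1],T[0,1])))
c=calibration('wrist');im=camera('wrist');cv2.imwrite('pics/w17.png',im[:,:,::-1])
E
```

```text
clock: 21.4
eef_pos: [541.2, -298.2, 229.7]
eef_rot: [2.821, 1.568, 2.262]
wrist_force: [-0.0, -0.3, -0.8]
finger_gap: 48.4
t 21.4 pos [ 541.2 -298.2  229.7] gap 48.4 F [-0.  -0.3 -0.8]
tool axes cols
 [[-0.002  0.531  0.847]
 [ 0.002  0.847 -0.531]
 [-1.     0.001 -0.002]]
[105.39741343  -1.47550352   0.89733353] [ 0.35132471 -0.00491835  0.00299111] yaw 57.93867339769964
```

View pics/w17.png

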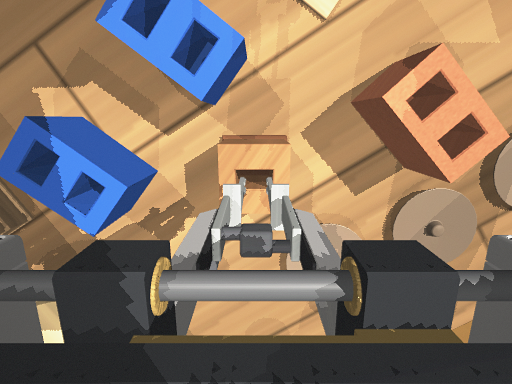

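```bash
python3 -m handwheel '[[0,0,0,0,-0.005,0.003,0.515],[0,0,0,0.06,-0.005,0.003,0.515],[0,0,0,0.12,-0.005,0.003,0.515],[0,0,0,0.18,-0.005,0.003,0.515],[0,0,0,0.24,-0.005,0.003,0.515],[0,0,0,0.3,-0.005,0.003,0.515],[0,0,0,0.3,-0.005,0.003,0.515],[0,0,0,0.3,-0.005,0.003,0.515]]' 10; python3 - <<'E'
from h import *
s,T=st()
d=T.T@(np.array([541,-299.7,124.3])-s['eef_pos']);print(d,d/300)
E
```

```text
clock: 22.45
eef_pos: [541.5, -300.0, 140.9]
eef_rot: [2.17, 1.57, 1.61]
wrist_force: [0.0, -0.2, -0.7]
finger_gap: 48.6
t 22.45 pos [ 541.5 -300.   140.9] gap 48.6 F [ 0.  -0.2 -0.7]
tool axes cols
 [[-0.     0.531  0.848]
 [ 0.001  0.848 -0.531]
 [-1.     0.001 -0.   ]]
[ 1.65862157e+01  1.77002107e-03 -6.04179585e-01] [ 5.52873857e-02  5.90007022e-06 -2.01393195e-03]
```

```bash
python3 -m handwheel '[[0,0,0,0.02,0,-0.002,0.515],[0,0,0,0.035,0,-0.002,0.515],[0,0,0,0.046,0,-0.002,0.515],[0,0,0,0.052,0,-0.002,0.515],[0,0,0,0.052,0,-0.002,0.515]]' 10; python3 -m handwheel '[[0,0,0,0.004,0,0,0.515],[0,0,0,0.006,0,0,0.515],[0,0,0,0.006,0,0,0.515]]' 10
```

```text
clock: 23.08
eef_pos: [541.0, -299.7, 125.2]
eef_rot: [2.335, 1.57, 1.776]
wrist_force: [1.7, -0.0, -0.2]
finger_gap: 48.6
clock: 23.45
eef_pos: [541.1, -299.8, 123.9]
eef_rot: [1.532, 1.57, 0.972]
wrist_force: [-2.5, 1.4, 4.3]
finger_gap: 48.6
```

Contact (+4 N): the shoulders rest on the stand. Release and rise.

```bash
python3 -m handwheel '[[0,0,0,0,0,0,0.55],[0,0,0,0,0,0,0.6],[0,0,0,0,0,0,0.7],[0,0,0,0,0,0,0.8],[0,0,0,0,0,0,0.85],[0,0,0,-0.05,0,0,0.9],[0,0,0,-0.2,0,0,0.9],[0,0,0,-0.35,0,0,1],[0,0,0,-0.35,0,0.2,1],[0,0,0,-0.35,0,0.22,1],[0,0,0,-0.35,0,0.22,1]]' 10; python3 - <<'E'
from h import *
import pickle
s,T=st()
c=calibration('wrist');im=camera('wrist');pickle.dump((c,im),open('w18.pkl','wb'));crop(im,0,0,512,384,1.5,'pics/w18.png')
u,v=proj(c,np.array([540.3,-299.5,120]));u,v=int(u),int(v);print(u-65,v-65);crop(im,u-65,v-65,u+65,v+65,4.6,'pics/w18c.png')
for n in('scene','side'): cv2.imwrite(f'pics/{n}18.png',camera(n)[:,:,::-1])
E
```

```text
clock: 24.82
eef_pos: [596.8, -334.8, 228.8]
eef_rot: [2.177, 1.57, 1.617]
wrist_force: [0.7, 0.8, -0.4]
finger_gap: 94.0
t 24.82 pos [ 596.8 -334.8  228.8] gap 94.0 F [ 0.7  0.8 -0.4]
tool axes cols
 [[-0.     0.531  0.848]
 [ 0.001  0.848 -0.531]
 [-1.     0.001 -0.001]]
190 53
```

View pics/w18c.png

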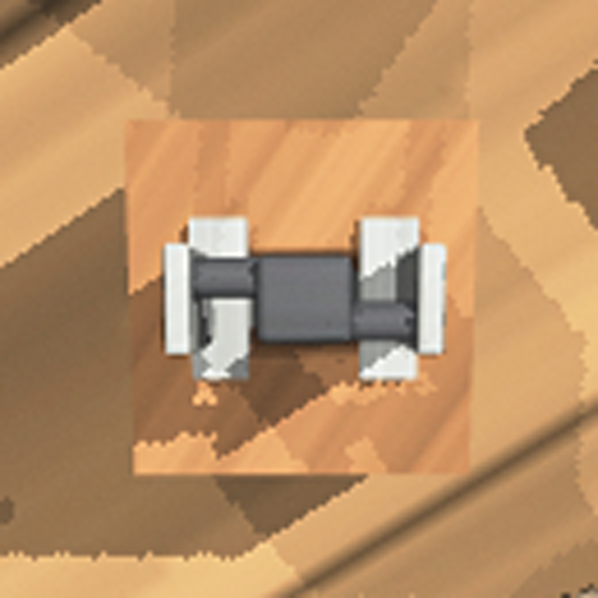

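View pics/scene18.png

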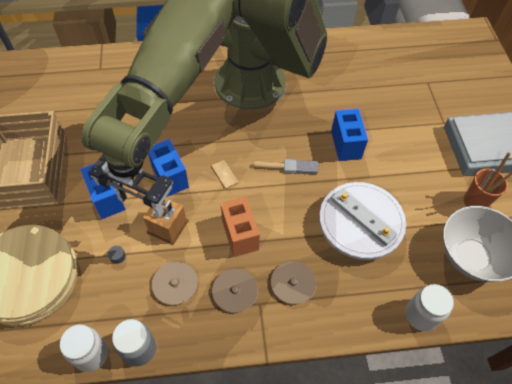

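View pics/side18.png

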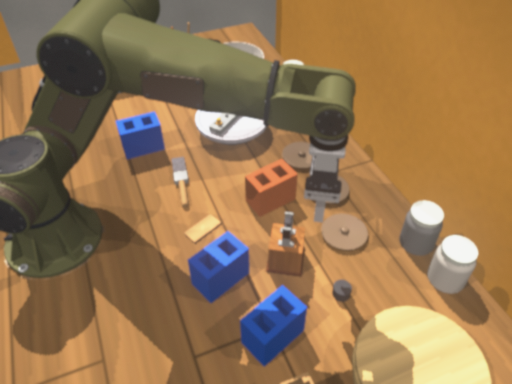

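```bash
python3 - <<'E'
from h import *
import pickle
c,im,s,T=pickle.load(open('w16.pkl','rb'))
f=lambda p,z:onz(c,200+p[0]/6,130+p[1]/6,z)
print('flange c',f((335,258),79)[:2],'stud top c',f((337,270),95)[:2])
a,b=f((192,187),75),f((370,98),75);d=(b-a)/np.linalg.norm(b-a);print('from end',(a+b)/2+25*np.array([d[1],-d[0],0]),np.linalg.norm(b-a))
crop(cv2.imread('pics/scene18.png')[:,:,::-1],320,180,410,250,8,'pics/sc18c.png')
E
```

```text
flange c [539.72686213 207.73736319] stud top c [539.06414643 207.9461883 ]
from end [538.33700877 207.17595165  75.        ] 41.900192815356576
```

View pics/sc18c.png

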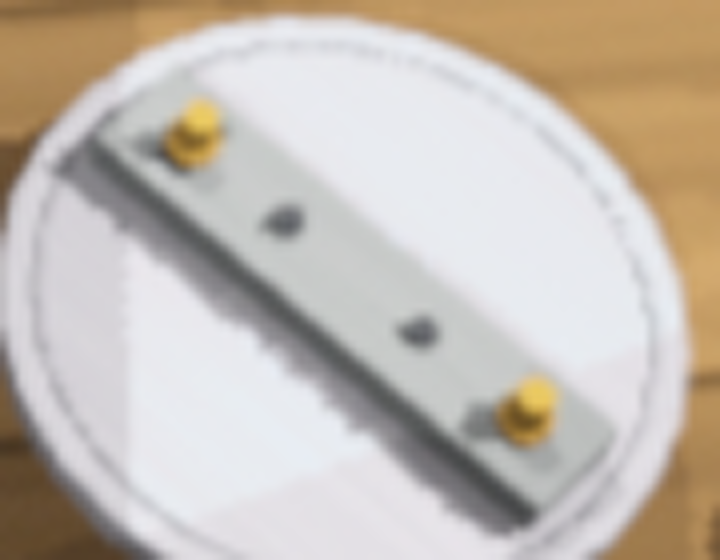

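Both pins look alike in height and stand; flange centre (539.7, 207.7) matches the hole at (539.6, 207.6). Handing in.

```bash
python3 -c "
from cell import order
print(order.sign_off())"
```

```text
the job is handed in; nothing more can be done
None
```

The bat pin is in the empty hole of the crossbar, the tongs hang back in their stand, and I handed the job in at about 25 s. `sign_off` reports no verdict, so the outcome below rests on my own checks.

**What I did:** I lifted the tongs from their stand and gripped the flanged pin in the near pocket of the terracotta block. I drew it out and pushed it in against about 7 N of friction. I then pressed until the wrist read 22.0 N, about 23.5 N with the tool's load added, so under the 30 N limit. After that I released the pin, hung the tongs back and opened the gripper clear of them.

**Last checks:**
- **Pin position:** the flange centre measured (539.7, 207.7) mm and the hole (539.6, 207.6) mm. A second estimate of the hole, taken from the bar's end corners, gave (538.3, 207.2) mm, but it made the bar 42 mm wide instead of 44, so I trusted it less.
- **Pin height:** the pin looks the same as the fixed one at the other end in both the scene and side views. I did not measure its height directly.
- **Tongs:** they stand upright and centred on the stand with the gripper well clear, judged by eye.
- **Everything else:** the bystanders look unmoved. I did not look into the plug's pocket again, but nothing entered it.

**What disagreed:** while holding the pin, the gripper read 34–36 mm instead of the expected 40 mm. I put this down to give in the fingers, since the pictures showed the pin held firmly. The tool also leaned about 0.02 rad during the press, and I straightened it while lifting away.

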